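# Walk the receipt printer home into its dock

### The job

Gently push the receipt printer forward into its dock by nudging its two rear corners in turn, keeping off the socket panel between them. Bring it home by feel: standing square between the rails and lightly pressing in both spring buffers at the end by about a millimetre, without ramming them, and leave the things around it where they are.

Things in the scene. Friction and masses are not known exactly. Their poses are not given: they have to be found in the camera images.
- printer: black receipt printer, a flat-bottomed box 150 (x) by 170 (y) by 75 mm high, about 1.1 kg, loose on the counter; a push on one corner takes 3 to 6 N (up to 9 N dragging along a rail) and turns it as it slides. Origin at the centre of its underside; x points out of its front (the end that goes into the dock), y to its left. Front face at x = +75 mm, back face at x = -75 mm. Too wide to grip
- corner_left (a point): place to push on the printer's flat back face near its left rear corner, 45 mm above the counter; in the printer's frame (-75, +68, 45) mm. The flat part reaches from y = 45 to 80 mm
- corner_right (a point): the same near its right rear corner; in the printer's frame (-75, -68, 45) mm
- socket_panel: grey block with sockets in the middle of the printer's back, fixed to it, fragile: must not be pressed. 90 mm wide, z = 13 to 59 mm, sticks out 14 mm behind the back face. Origin at its centre
- dock: aluminium dock fixed to the counter: two straight rails 24 mm high, 180 mm apart inside (5 mm play each side of the printer), from dock x = 0 to 62 mm, with flared lead-ins 22 mm long before them (mouth about 198 mm wide). Origin on the counter midway between the rails where the straight part starts; x points inwards to the stop, y left. The printer starts in front of the mouth
- stop_block: aluminium cross block 24 by 192 by 40 mm fixed across the dock's far end, part of the dock; its origin and axes are the dock's own; its near face is at dock x = 85 mm. It carries a cross bar with the two spring buffers. Pressing the printer against the stop with more than 12 N in all is ramming
- buffer_zone (a point): fixed point in the dock at (44, 0, 24) mm, midway between the two buffers (rubber discs 18 mm across at dock y = +45 and -45 mm). Their bar is set by screws: the disc faces stand anywhere from 11 mm before to 11 mm behind this point, equally far; this is not measured and must be felt (or seen). Each buffer gives 2.2 N per mm for 9 mm, then is hard. Printer friction keeps light pressure when let go
- bell: chrome service bell, 83 mm in diameter, 62 mm high, to the left of the printer; origin at the centre of its underside; leave it
- price_card: small black bent price stand, 47 by 88 by 58 mm, to the left of the printer; origin at the centre of its underside; leave it
- reader: white square card reader, 68 by 68 by 14 mm, to the right of the printer; origin at the centre of its underside; leave it

How it is judged:
By the outcome, as a careful person would: the job done as asked, in the order asked, and still so for the second after the job is handed in, with the robot touching nothing.
It also fails if it takes over 72 s, if anything falls off the work surface, if the arm or the gripper's body presses on something with over 40 N, if the wrist force passes 120 N, or if a joint passes its speed limit or range.

### The arm

A 7-joint arm with a two-finger parallel gripper is mounted at the origin on a cart in front of the work surface, level with it; the furniture and walls round the work are solid. World frame = base frame: x ahead of the robot, y to its left, z up, the work surface at z = 0. Lengths are in m, angles in rad, forces in N, time in s.
With the tool pointing down it reaches from about 0.425 to 0.875 m from the base axis. Payload 4.7 kg.
Tool frame: the origin (TCP) lies at the very end of the fingers, on their centre line; the grasp point (between the pads) lies 19 mm behind it; x points along the fingers, z is the direction in which the jaws open and shut, and the axes are right-handed (so a half turn about x gives the same grasp; the last joint's range is limited). The gripper opens to 87 mm and grips with 3 to 60 N. Pads are 19 mm wide; open, the fingers measure 117 mm over their backs; the gripper's body (75 mm by 190 mm) begins 51 mm behind the grasp point.
Start: joints at [-1.099, 0.321, -0.07, 1.45, 0.023, 1.371, -0.057], TCP at [0.287, 0.583, 0.223] pointing down, gripper open.
Joint ranges: [-2.86, 2.86], [-0.3, 2.09], [-1.38, 1.24], [0.06, 2.45], [-1.56, 4.7], [0.09, 2.05], [-2.69, 2.69]. Speed limits (rad/s): [2.57, 2.57, 3.14, 3.14, 3.14, 3.14, 3.14].

### API

Orientations are given as a rotation vector (axis times angle).
In Python, from bench import telemetry, viewer, workorder gives the robot as it stands.
- The arm moves only by the shell command python3 -m creep 'ROWS' [FORCE]. ROWS is JSON, a list of rows, each an object of numbers: "fingers": the opening, from 0 (shut) to 1 (fully open); "x", "y", "z": the shift along the tool's x, y, z in units of 40 mm (1.0 is 40 mm); "twist": the turn about the tool's x in units of 5 degrees (1.0 is 5 degrees). In form: [{"fingers": .., "x": .., "y": .., "z": .., "twist": ..}, ...]. A call has 1 to 20 rows; each row is the pose to reach, as a shift and turn from the pose commanded when the call began, along the tool's axes at that moment; what a row does not reach only later rows make up. A row lasts 1/12 s, in which the tool goes at most 41.7 mm and 7.16 degrees, less where a joint would pass 70% of its speed; a pose out of reach is approached as far as the arm can. A call with a gripper value outside its range is refused whole. The fingers move at their own pace and stop on an object; FORCE is the grip in N (left out, the last holds). Time passes only in rows, so rows that repeat a pose let the fingers close. It gives the time, the measured TCP pose, the force and the opening at its end, in the units of the state.
- telemetry.get_state(): the state, without advancing time (a new reading comes with each control period).
- viewer.get_image(name): name is "side" or "top" or "wrist"; returns a dict with "pixels" (400x640x3 uint8, red, green, blue), "z_map" (400x640 float32, m along the optical axis (not along the pixel's ray), 0 where there is no reading), "K" (3x3 intrinsics, pixels), "dist_coeffs" ([k1, k2, p1, p2, k3] as OpenCV has them; the pictures are not rectified), "xyz" and "attitude" of the camera in the world. Camera axes: x right, y up, looking along -z (the intrinsics and any distortion apply to the point x, -y, -z); pixel columns grow to the right and rows downward; lengths in m; the calibration is good to about 2 mm. A picture is of the moment at which its call begins.
- workorder.close_job(): hands the job in, once; it reports no verdict.
The state is a dict: "time": time; "joint_positions": joint angles; "qd": joint speeds; "joint_torque": joint torques, N m; "position": TCP position; "tool_rot": TCP orientation; "ft_force": force on the tool from outside, world axes, zero at the start; "torque": the same for the moment, N m; "grip_width": opening from 0.0 (shut) to 1.0 (fully open).
Only numpy, scipy, OpenCV 4.12 (cv2) and the standard library are available. Lean on these libraries where they do the work, as an engineer would, in place of code of your own. Each camera call takes 0.05 s, during which the arm holds its last target.

## Working session

There is one attempt and no reset: what is moved stays moved. The work goes in short steps, Python scripts to look and compute and a shell command to move; the robot and the scene stay as the last step left them, time stands still between calls to the robot, and variables do not carry over. Pictures are saved under pics/ and viewed, and the job is handed in when it is done.

```bash
ls; mkdir -p pics; python3 - <<'E'
from bench import telemetry, viewer
import cv2
s=telemetry.get_state()
for k,v in s.items(): print(k,v)
for n in ["side","top","wrist"]:
    d=viewer.get_image(n)
    cv2.imwrite(f"pics/{n}0.png",d["pixels"][:,:,::-1])
    import numpy as np
    print(n,d["K"],d["dist_coeffs"],d["xyz"],d["attitude"])
    np.savez(f"{n}0.npz",**{k:np.array(v) for k,v in d.items()})
E
```

```text
pics
time 0.0
joint_positions [-1.09889405  0.3218356  -0.07007573  1.45162945  0.0225981   1.37079212
 -0.05688106]
qd [-0.00063394  0.00077674 -0.0012499  -0.0013828   0.00146266 -0.00107215
  0.00030846]
joint_torque [ 6.06058666e-05 -4.91296184e+01 -4.03506327e-01 -3.12524700e+01
 -6.37399871e-02  4.39145823e-02  1.95275220e-04]
position [0.28709925 0.58256579 0.22147612]
tool_rot [-0.8668285   1.39322359  0.86507018]
ft_force [0.13238496 0.34533213 0.71770381]
torque [-0.03689287  0.04343951 -0.03346412]
grip_width 0.9986550848316694
side [[502.32581719   0.         323.58054816]
 [  0.         502.32581719 203.84233805]
 [  0.           0.           1.        ]] [-0.14180492  0.          0.          0.          0.        ] [0.45410967 0.6809563  0.67344677] [ 0.07650887 -1.42058973 -2.64312187]
top [[366.53979469   0.         323.01327207]
 [  0.         366.53979469 204.09466423]
 [  0.           0.           1.        ]] [-0.02795278  0.          0.          0.          0.        ] [ 0.40825233 -0.21515419  0.88248235] [ 0.14180649 -0.13944326 -1.56451746]
wrist [[329.05275479   0.         326.57585355]
 [  0.         329.05275479 193.89851415]
 [  0.           0.           1.        ]] [0.02223976 0.         0.         0.         0.        ] [0.22808221 0.611263   0.38328286] [-0.21781345 -0.1357301   1.10887934]
```

View pics/side0.png

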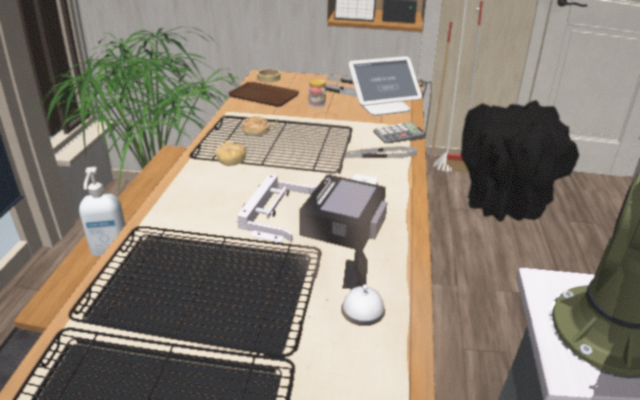

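View pics/top0.png

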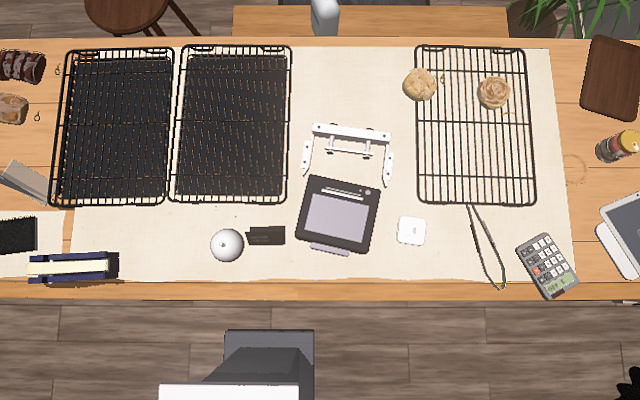

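View pics/wrist0.png

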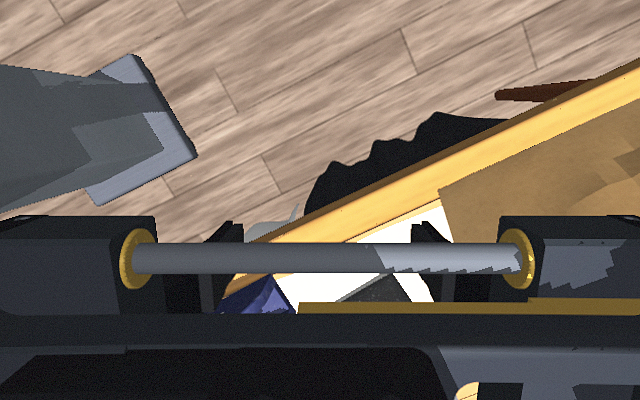

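```bash
cat > h.py <<'E'
import numpy as np, cv2
from scipy.spatial.transform import Rotation as R
def ray(d,uv):
    uv=np.asarray(uv,float).reshape(-1,1,2)
    n=cv2.undistortPoints(uv,np.array(d["K"]),np.array(d["dist_coeffs"]))[:,0]
    c=np.c_[n[:,0],-n[:,1],-np.ones(len(n))]
    return R.from_rotvec(d["attitude"]).apply(c)
def plane(d,uv,z):
    r=ray(d,uv);o=np.array(d["xyz"])
    return o+r*((z-o[2])/r[:,2])[:,None]
def depth(d,uv):
    r=ray(d,uv);zm=np.array(d["z_map"])
    k=np.array([zm[int(round(v)),int(round(u))] for u,v in np.reshape(uv,(-1,2))])
    return np.array(d["xyz"])+r*k[:,None]
E
python3 - <<'E'
from h import *
for n,box in [("top",(285,105,440,270)),("side",(230,160,400,330))]:
    d=np.load(f"{n}0.npz"); x0,y0,x1,y1=box
    im=d["pixels"][y0:y1,x0:x1,::-1]
    f=min(800/(x1-x0),600/(y1-y0)); f=int(f*10)/10
    cv2.imwrite(f"pics/{n}crop0.png",cv2.resize(im,None,fx=f,fy=f,interpolation=cv2.INTER_CUBIC)); print(n,f)
d=np.load("top0.npz")
uv=[(338,214),(227,244),(265,235),(411,231),(350,130),(350,150),(390,260)]
print(depth(d,uv).round(3)); print(plane(d,uv,0).round(3))
E
```

```text
top 3.6
side 3.5
[[ 0.532 -0.247  0.075]
 [ 0.467  0.006  0.043]
 [ 0.487 -0.082  0.05 ]
 [ 0.501 -0.423  0.013]
 [ 0.744 -0.279  0.039]
 [ 0.695 -0.279  0.034]
 [ 0.433 -0.373  0.002]]
[[ 0.544 -0.25   0.   ]
 [ 0.47   0.017  0.   ]
 [ 0.492 -0.074  0.   ]
 [ 0.502 -0.427  0.   ]
 [ 0.76  -0.282  0.   ]
 [ 0.706 -0.281  0.   ]
 [ 0.433 -0.374  0.   ]]
```

View pics/topcrop0.png

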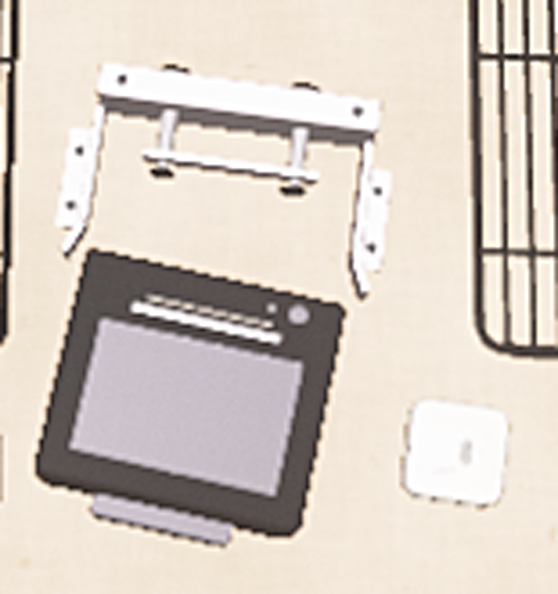

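View pics/sidecrop0.png

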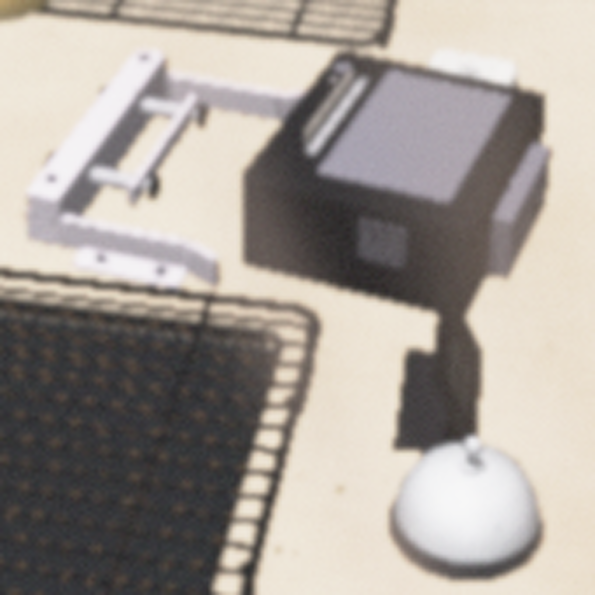

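```bash
cat > pm.py <<'E'
from h import *
import sys
def cloud(d):
    H,W=np.array(d["z_map"]).shape
    u,v=np.meshgrid(np.arange(W),np.arange(H)); uv=np.c_[u.ravel(),v.ravel()].astype(float)
    r=ray(d,uv); z=np.array(d["z_map"]).ravel()
    p=np.array(d["xyz"])+r*z[:,None]; p[z==0]=np.nan
    return p.reshape(H,W,3)
def rect(p):
    (c,s,a)=cv2.minAreaRect((p[:,:2]*1000).astype(np.float32)); return np.round(c,1),np.round(s,1),round(a,2)
def printer(d):
    "top-face rect -> pose: rays onto z=0.075 for pixels of printer top"
    P=cloud(d); m=(P[...,2]>.066)&(P[...,2]<.085)&(P[...,0]>.38)&(P[...,0]<.8)&(P[...,1]>-.45)&(P[...,1]<-.1)
    m=m.astype(np.uint8); n,l,st,_=cv2.connectedComponentsWithStats(m); k=1+np.argmax(st[1:,4]); 
    c=max(cv2.findContours((l==k).astype(np.uint8),0,1)[0],key=cv2.contourArea)[:,0]
    q=plane(d,c.astype(float),.075); return rect(q), q
E
python3 - <<'E'
from pm import *
d=np.load("top0.npz"); (r,q)=printer(d); print("printer",r, q[:,:2].min(0),q[:,:2].max(0))
P=cloud(d)
m=(P[...,2]>.033)&(P[...,2]<.048)&(P[...,0]>.68)&(P[...,0]<.8)&(P[...,1]>-.4)&(P[...,1]<-.15)
c=max(cv2.findContours(m.astype(np.uint8),0,1)[0],key=cv2.contourArea)[:,0]
print("stop",rect(plane(d,c.astype(float),.04)))
# white mask rails
# hand points in crop -> world
f=lambda a:[(x/3.6+285-.36,y/3.6+105-.36) for x,y in a]
pts=dict(stopTL=(101,65),stopTR=(379,101),stopBR=(375,132),stopBL=(101,98),barL=(143,155),barR=(318,178),discL=(161,172),discR=(292,188))
for k,v in pts.items(): print(k,plane(d,f([v]),.04 if 'stop' in k else .024)[0].round(4),depth(d,f([v]))[0].round(4))
pts=dict(Ltop=(101,108),Lbend=(91,212),Ltip=(66,247),Rtop=(362,145),Rbend=(354,258),Rtip=(361,296))
for k,v in pts.items(): print(k,plane(d,f([v]),.024)[0].round(4),depth(d,f([v]))[0].round(4))
print(depth(d,[(227,244),(227,230),(227,257),(412,231)]).round(3))
for h,x0,x1,y0,y1 in [(.01,.4,.6,-.13,.1),(.006,.4,.6,-.5,-.36)]:
    m=(P[...,2]>h)&(P[...,0]>x0)&(P[...,0]<x1)&(P[...,1]>y0)&(P[...,1]<y1)
    for c in cv2.findContours(m.astype(np.uint8),0,1)[0]:
        if len(c)>8: w=P[c[:,0,1],c[:,0,0]]; print(w.min(0).round(3),w.max(0).round(3))
E
```

```text
printer (array([ 534.3, -246.5]), array([166.7, 149.4]), 76.92) [ 0.4458823  -0.34222428] [ 0.62394982 -0.15199193]
stop (array([ 739.8, -281.4]), array([189.2,  31. ]), 81.96)
stopTL [ 0.7624 -0.1882  0.04  ] [ 0.7635 -0.1881  0.0374]
stopTR [ 0.7371 -0.3757  0.04  ] [ 0.7373 -0.3758  0.0395]
stopBR [ 0.7151 -0.3723  0.04  ] [ 0.7154 -0.3725  0.0392]
stopBL [ 0.7388 -0.1884  0.04  ] [ 0.7419 -0.1881  0.032 ]
barL [ 0.7041 -0.2168  0.024 ] [ 7.126e-01 -2.168e-01 -7.000e-04]
barR [ 0.688  -0.3355  0.024 ] [ 6.961e-01 -3.390e-01 -6.000e-04]
discL [ 0.6921 -0.229   0.024 ] [ 0.4083 -0.2152  0.8825]
discR [ 0.6809 -0.3177  0.024 ] [ 0.6784 -0.3168  0.0321]
Ltop [ 0.7378 -0.1879  0.024 ] [ 0.7379 -0.1879  0.0238]
Lbend [ 0.6638 -0.1817  0.024 ] [ 0.6679 -0.1812  0.0104]
Ltip [ 0.6394 -0.1651  0.024 ] [ 0.6401 -0.165   0.0215]
Rtop [ 0.7116 -0.3661  0.024 ] [ 0.7161 -0.3683  0.0113]
Rbend [ 0.6321 -0.3584  0.024 ] [ 0.6318 -0.3582  0.0254]
Rtip [ 0.606  -0.3623  0.024 ] [ 0.6073 -0.3633  0.0184]
[[ 0.467  0.006  0.043]
 [ 0.501  0.012  0.026]
 [ 0.438  0.007  0.033]
 [ 0.501 -0.425  0.017]]
[ 0.467 -0.125  0.01 ] [ 0.496 -0.036  0.06 ]
[ 0.432 -0.023  0.01 ] [0.505 0.053 0.031]
[ 0.563 -0.128  0.01 ] [0.6   0.1   0.029]
[ 0.466 -0.462  0.006] [ 0.537 -0.387  0.017]
[ 0.566 -0.498  0.006] [ 0.598 -0.436  0.03 ]
```

```bash
python3 - <<'E'
from pm import *
d=np.load("top0.npz"); P=cloud(d); im=d["pixels"]
g=cv2.cvtColor(im,cv2.COLOR_RGB2GRAY).astype(float)
# stop top: bright pixels with z 34..46
m=(P[...,2]>.034)&(P[...,2]<.048)&(P[...,0]>.68)&(P[...,0]<.8)&(P[...,1]>-.4)&(P[...,1]<-.15)&(g>225)
c=max(cv2.findContours(m.astype(np.uint8),0,1)[0],key=cv2.contourArea)[:,0]
print("stop top bright",rect(plane(d,c.astype(float),.04)))
# rear/front edges per column
for nm in("front","rear"):
    pts=[]
    for u in range(317,387):
        v=np.where(m[:,u])[0]
        if len(v): pts.append((u,(v.max()+.5) if nm=="front" else v.min()-.5))
    w=plane(d,pts,.04); 
    vx,vy,x,y=cv2.fitLine((w[:,:2]*1000).astype(np.float32),cv2.DIST_HUBER,0,.01,.01).ravel()
    if vy<0: vx,vy=-vx,-vy
    print(nm,"yaw",np.degrees(np.arctan2(-vx,vy)).round(2),x,y)
th=np.radians(-7.7)
# dock
from bench import telemetry
s=telemetry.get_state(); T=R.from_rotvec(s["tool_rot"]).as_matrix(); print(T.round(3))
E
```

```text
stop top bright (array([ 740.2, -281.5]), array([189.2,  21.8]), 81.89)
front yaw -7.94 728.7574 -284.30673
rear yaw -8.18 751.04956 -282.43646
[[-0.001 -0.897  0.442]
 [-0.001  0.442  0.897]
 [-1.    -0.    -0.001]]
```

```bash
python3 -m creep '[{"fingers":0,"x":0,"y":-0.5,"z":-0.4,"twist":0.7},{"fingers":0,"x":0,"y":-1.1,"z":-0.9,"twist":1.6},{"fingers":0,"x":0,"y":-1.8,"z":-1.5,"twist":2.6},{"fingers":0,"x":0,"y":-2.5,"z":-2.1,"twist":3.6},{"fingers":0,"x":0,"y":-3.2,"z":-2.7,"twist":4.6},{"fingers":0,"x":0,"y":-3.9,"z":-3.3,"twist":5.6},{"fingers":0,"x":0,"y":-4.6,"z":-3.9,"twist":6.6},{"fingers":0,"x":0,"y":-5.3,"z":-4.5,"twist":7.6},{"fingers":0,"x":0,"y":-6,"z":-5.1,"twist":8.6},{"fingers":0,"x":0,"y":-6.7,"z":-5.7,"twist":9.6},{"fingers":0,"x":0,"y":-7.4,"z":-6.3,"twist":10.6},{"fingers":0,"x":0,"y":-8.1,"z":-6.9,"twist":11.6},{"fingers":0,"x":0,"y":-8.8,"z":-7.4,"twist":12.6},{"fingers":0,"x":0,"y":-9.4,"z":-7.9,"twist":13.5},{"fingers":0,"x":0,"y":-9.9,"z":-8.3,"twist":14.2},{"fingers":0,"x":0,"y":-10.1,"z":-8.5,"twist":14.4},{"fingers":0,"x":0,"y":-10.1,"z":-8.5,"twist":14.4},{"fingers":0,"x":0,"y":-10.1,"z":-8.5,"twist":14.4}]'
python3 - <<'E'
from h import *
from bench import telemetry
s=telemetry.get_state(); print(R.from_rotvec(s["tool_rot"]).as_matrix().round(4), s["joint_positions"].round(2) if hasattr(s["joint_positions"],"round") else s["joint_positions"])
E
```

```text
time: 1.65
position: [0.4989, 0.1005, 0.2224]
tool_rot: [0.112, 1.569, -0.111]
ft_force: [-0.5, -0.2, -0.1]
grip_width: 0.006
[[-8.000e-04  1.418e-01  9.899e-01]
 [ 9.000e-04  9.899e-01 -1.418e-01]
 [-1.000e+00  8.000e-04 -9.000e-04]] [-0.63  0.01  0.38  1.81 -0.01  1.32 -0.39]
```

```bash
cat > st.py <<'E'
from h import *
import sys
O=np.array([.6442,-.2678]);YAW=np.radians(-8.1)
def dk(p):
    c,s=np.cos(YAW),np.sin(YAW); r=np.atleast_2d(p)[:,:2]-O
    return np.c_[c*r[:,0]+s*r[:,1],-s*r[:,0]+c*r[:,1]]
def look(n="top",tag="a",box=(285,105,440,270)):
    from bench import viewer; from pm import printer
    d=viewer.get_image(n)
    if box:
        x0,y0,x1,y1=box; f=int(min(800/(x1-x0),600/(y1-y0))*10)/10
        cv2.imwrite(f"pics/{tag}.png",cv2.resize(d["pixels"][y0:y1,x0:x1,::-1],None,fx=f,fy=f,interpolation=cv2.INTER_CUBIC))
    else: cv2.imwrite(f"pics/{tag}.png",d["pixels"][:,:,::-1])
    return d
def state():
    from bench import telemetry
    s=telemetry.get_state(); p=np.array(s["position"]); F=np.array(s["ft_force"]); c,n=np.cos(YAW),np.sin(YAW)
    print("t",round(s["time"],2),"tool dock mm",(dk(p)[0]*1000).round(1),"z",round(p[2]*1000,1),"F dock",round(c*F[0]+n*F[1],2),round(-n*F[0]+c*F[1],2),round(F[2],2))
if __name__=="__main__": state()
E
python3 -m creep '[{"fingers":0,"x":0,"y":-0.6,"z":0,"twist":0},{"fingers":0,"x":0,"y":-1.4,"z":-0.1,"twist":0},{"fingers":0,"x":0,"y":-2.3,"z":-0.2,"twist":0},{"fingers":0,"x":0,"y":-3.2,"z":-0.3,"twist":0},{"fingers":0,"x":0,"y":-4.1,"z":-0.4,"twist":0},{"fingers":0,"x":0,"y":-5,"z":-0.5,"twist":0},{"fingers":0,"x":0,"y":-5.9,"z":-0.6,"twist":0},{"fingers":0,"x":0,"y":-6.8,"z":-0.7,"twist":0},{"fingers":0,"x":0,"y":-7.7,"z":-0.8,"twist":0},{"fingers":0,"x":0.4,"y":-8.6,"z":-0.8,"twist":0},{"fingers":0,"x":0.9,"y":-9.4,"z":-0.8,"twist":0},{"fingers":0,"x":1.4,"y":-9.8,"z":-0.8,"twist":0},{"fingers":0,"x":1.9,"y":-10,"z":-0.8,"twist":0},{"fingers":0,"x":2.2,"y":-10,"z":-0.8,"twist":0},{"fingers":0,"x":2.2,"y":-10,"z":-0.8,"twist":0}]'
python3 - <<'E'
from st import *
state()
look("side","side1",None); look("top","top1",(200,80,520,320))
E
```

```text
time: 2.9
position: [0.4098, -0.2887, 0.1319]
tool_rot: [0.112, 1.573, -0.109]
ft_force: [-0.2, 1.2, -0.4]
grip_width: 0.007
t 2.9 tool dock mm [-229.1  -53.7] z 131.9 F dock -0.42 1.2 -0.4
```

View pics/side1.png

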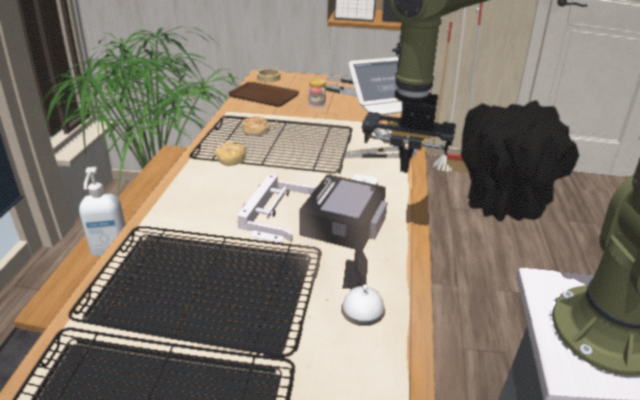

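View pics/top1.png

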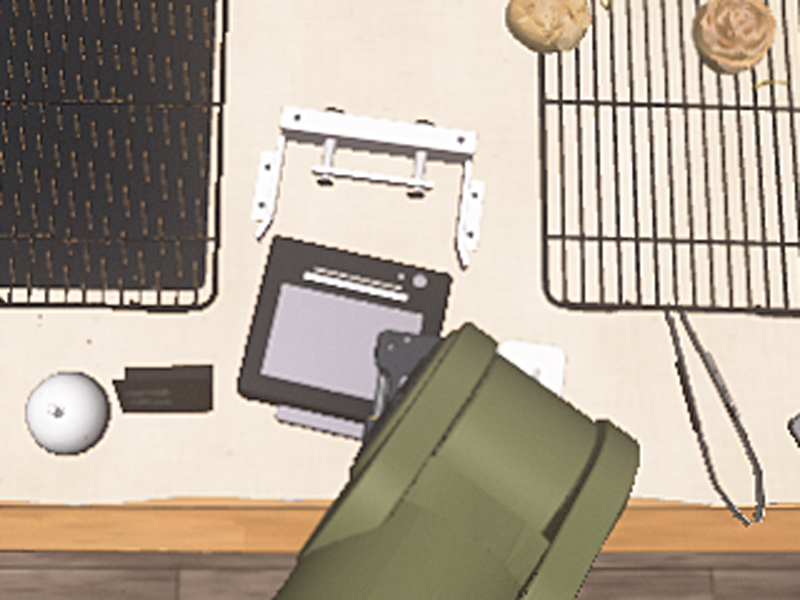

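```bash
python3 -m creep '[{"fingers":0,"x":0.3,"y":0,"z":0,"twist":0},{"fingers":0,"x":0.8,"y":-0.1,"z":0,"twist":0},{"fingers":0,"x":1.3,"y":-0.1,"z":0,"twist":0},{"fingers":0,"x":1.8,"y":-0.1,"z":0,"twist":0},{"fingers":0,"x":2.2,"y":-0.1,"z":0,"twist":0},{"fingers":0,"x":2.4,"y":-0.1,"z":0,"twist":0},{"fingers":0,"x":2.4,"y":-0.1,"z":0.1,"twist":0},{"fingers":0,"x":2.4,"y":-0.1,"z":0.25,"twist":0},{"fingers":0,"x":2.4,"y":-0.1,"z":0.35,"twist":0},{"fingers":0,"x":2.4,"y":-0.1,"z":0.35,"twist":0}]'
python3 - <<'E'
from st import *
state(); look("side","side2",(240,100,480,280)); look("wrist","wr2",None)
E
```

```text
time: 3.83
position: [0.4263, -0.2982, 0.0399]
tool_rot: [0.111, 1.565, -0.113]
ft_force: [0.5, 0.5, 0.6]
grip_width: -0.002
t 3.83 tool dock mm [-211.4  -60.8] z 39.9 F dock 0.42 0.54 0.56
```

View pics/side2.png

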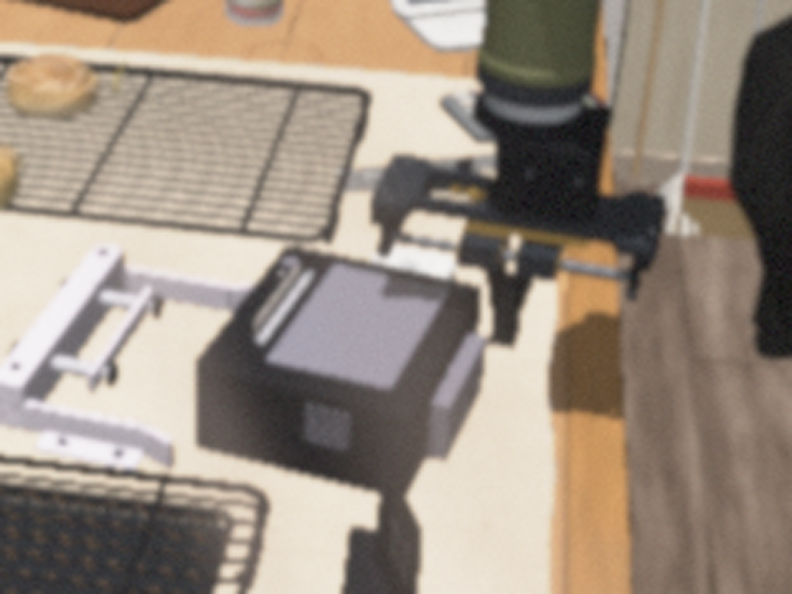

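View pics/wr2.png

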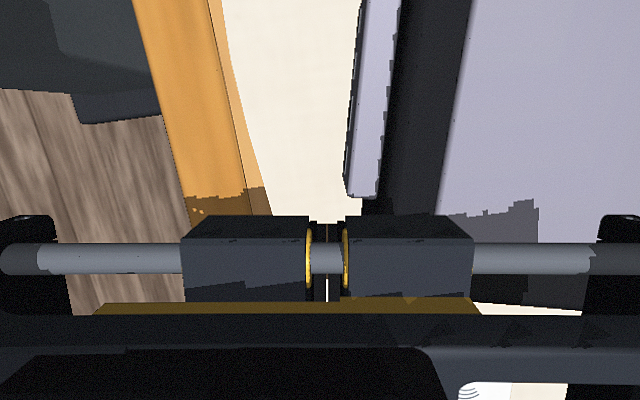

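```bash
python3 -m creep '[{"fingers":0,"x":0.1,"y":0,"z":0.04,"twist":0},{"fingers":0,"x":0.1,"y":0,"z":0.08,"twist":0},{"fingers":0,"x":0.1,"y":0,"z":0.12,"twist":0},{"fingers":0,"x":0.1,"y":0,"z":0.16,"twist":0},{"fingers":0,"x":0.1,"y":0,"z":0.2,"twist":0},{"fingers":0,"x":0.1,"y":0,"z":0.24,"twist":0}]' && python3 st.py
python3 -m creep '[{"fingers":0,"x":0,"y":0,"z":0.04,"twist":0},{"fingers":0,"x":0,"y":0,"z":0.08,"twist":0},{"fingers":0,"x":0,"y":0,"z":0.12,"twist":0}]' && python3 st.py
```

```text
time: 4.43
position: [0.432, -0.2989, 0.0342]
tool_rot: [0.114, 1.571, -0.112]
ft_force: [-6.5, 0.2, 3.7]
grip_width: 0.006
t 4.43 tool dock mm [-205.7  -60.7] z 34.2 F dock -6.47 -0.73 3.66
time: 4.68
position: [0.4343, -0.3002, 0.0342]
tool_rot: [0.116, 1.574, -0.113]
ft_force: [-10.2, 0.4, 5.7]
grip_width: 0.006
t 4.68 tool dock mm [-203.3  -61.6] z 34.2 F dock -10.14 -1.09 5.7
```

```bash
python3 - <<'E'
from st import *
from pm import printer
state(); d=look("side","side3",(240,100,480,280)); look("wrist","wr3",None); 
E
```

```text
t 4.68 tool dock mm [-203.3  -61.6] z 34.2 F dock -10.14 -1.09 5.7
```

View pics/side3.png

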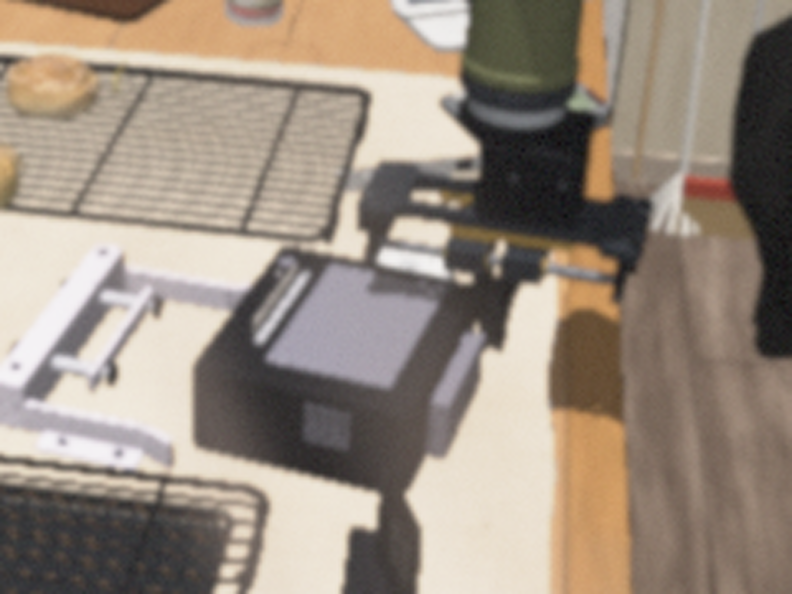

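View pics/wr3.png

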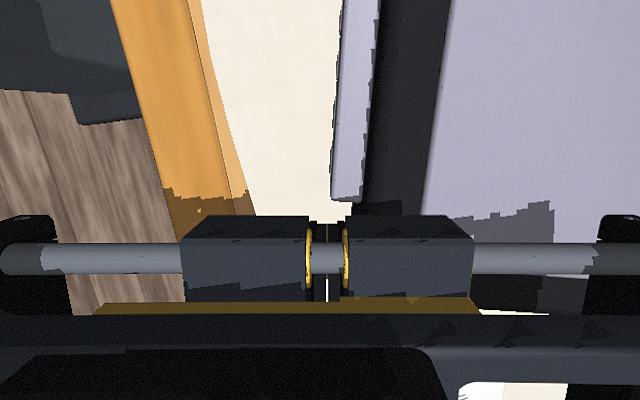

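```bash
python3 -m creep '[{"fingers":0,"x":-0.07,"y":0,"z":0,"twist":0},{"fingers":0,"x":-0.07,"y":0,"z":0,"twist":0},{"fingers":0,"x":-0.07,"y":0,"z":0.03,"twist":0}]' && python3 st.py
python3 -m creep '[{"fingers":0,"x":0,"y":0,"z":0.04,"twist":0},{"fingers":0,"x":0,"y":0,"z":0.08,"twist":0},{"fingers":0,"x":0,"y":0,"z":0.08,"twist":0}]' && python3 st.py
```

```text
time: 5.03
position: [0.4369, -0.3003, 0.0368]
tool_rot: [0.114, 1.571, -0.114]
ft_force: [-6.2, -1.1, 0.8]
grip_width: 0.005
t 5.03 tool dock mm [-200.6  -61.4] z 36.8 F dock -5.93 -2.0 0.85
time: 5.28
position: [0.4408, -0.3012, 0.0368]
tool_rot: [0.113, 1.571, -0.114]
ft_force: [-5.5, -1.1, -0.6]
grip_width: 0.008
t 5.28 tool dock mm [-196.7  -61.7] z 36.8 F dock -5.33 -1.85 -0.56
```

```bash
python3 -m creep '[{"fingers":0,"x":0,"y":0,"z":-0.3,"twist":0},{"fingers":0,"x":0,"y":0,"z":-0.7,"twist":0},{"fingers":0,"x":0,"y":0,"z":-0.9,"twist":0},{"fingers":0,"x":0,"y":0,"z":-0.9,"twist":0},{"fingers":0,"x":0,"y":0.6,"z":-0.9,"twist":0},{"fingers":0,"x":0,"y":1.3,"z":-0.9,"twist":0},{"fingers":0,"x":0,"y":2.1,"z":-0.9,"twist":0},{"fingers":0,"x":0,"y":2.8,"z":-0.9,"twist":0},{"fingers":0,"x":0,"y":3.2,"z":-0.9,"twist":0},{"fingers":0,"x":0,"y":3.4,"z":-0.9,"twist":0},{"fingers":0,"x":0,"y":3.4,"z":-0.9,"twist":0},{"fingers":0,"x":0,"y":3.4,"z":-0.9,"twist":0}]'
python3 - <<'E'
from st import *
from pm import printer
state(); d=look("top","top4",(240,80,480,260)); 
try: print(printer(d)[0])
except Exception as e: print(e)
look("side","side4",(240,100,480,280)); look("wrist","wr4",None)
E
```

```text
time: 6.28
position: [0.427, -0.1612, 0.0377]
tool_rot: [0.112, 1.567, -0.113]
ft_force: [0.3, -0.8, -0.7]
grip_width: 0.004
t 6.28 tool dock mm [-230.    74.9] z 37.7 F dock 0.45 -0.77 -0.66
(array([ 540. , -245.8]), array([166.7, 149.4]), 79.15)
```

View pics/top4.png

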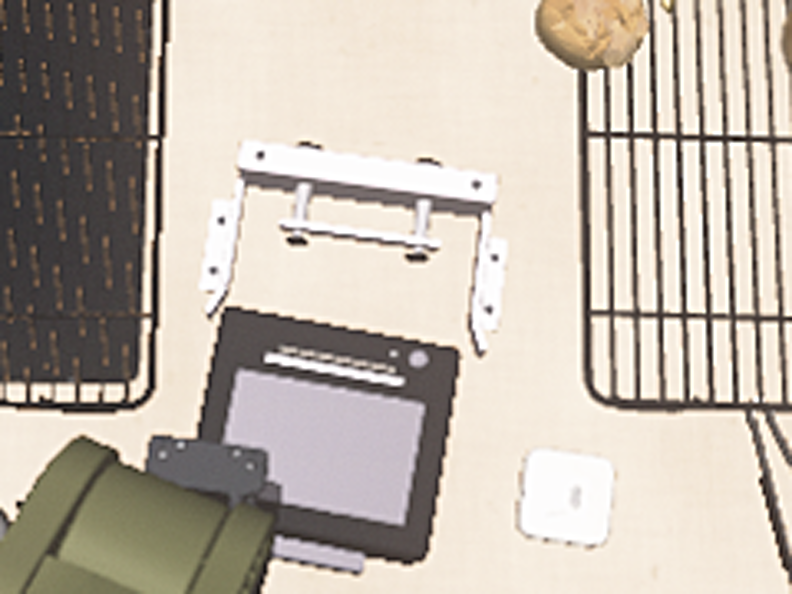

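View pics/wr4.png

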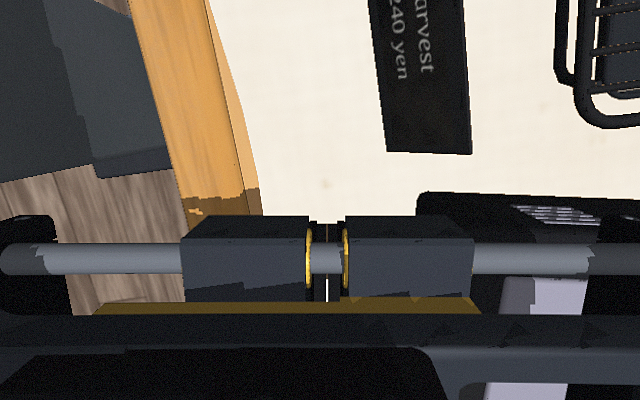

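View pics/side4.png

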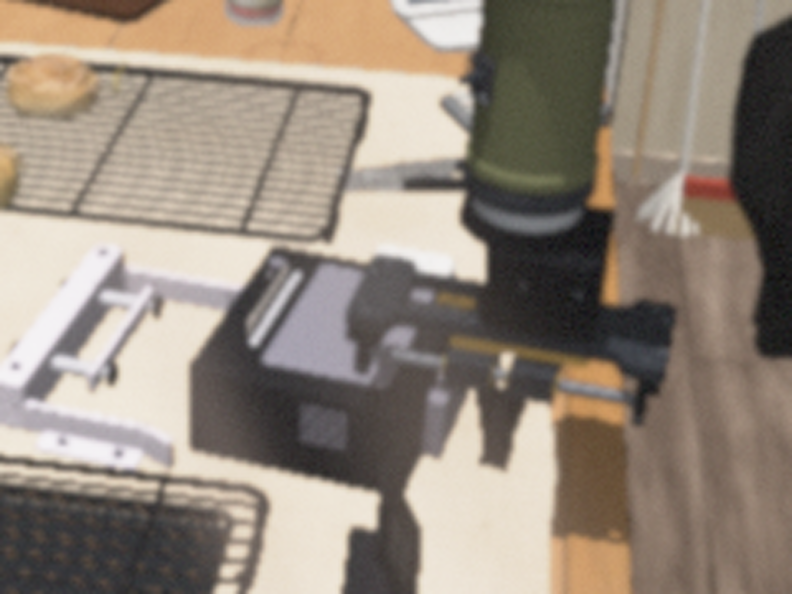

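```bash
python3 -m creep '[{"fingers":0,"x":0,"y":0,"z":0.2,"twist":0},{"fingers":0,"x":0,"y":0,"z":0.45,"twist":0},{"fingers":0,"x":0,"y":0,"z":0.65,"twist":0},{"fingers":0,"x":0,"y":0,"z":0.75,"twist":0},{"fingers":0,"x":0,"y":0,"z":0.8,"twist":0},{"fingers":0,"x":0,"y":0,"z":0.85,"twist":0},{"fingers":0,"x":0,"y":0,"z":0.9,"twist":0},{"fingers":0,"x":0,"y":0,"z":0.95,"twist":0},{"fingers":0,"x":0,"y":0,"z":1,"twist":0},{"fingers":0,"x":0,"y":0,"z":1.05,"twist":0}]' && python3 st.py
python3 -m creep '[{"fingers":0,"x":0,"y":0,"z":0.05,"twist":0},{"fingers":0,"x":0,"y":0,"z":0.1,"twist":0},{"fingers":0,"x":0,"y":0,"z":0.15,"twist":0},{"fingers":0,"x":0,"y":0,"z":0.2,"twist":0},{"fingers":0,"x":0,"y":0,"z":0.25,"twist":0},{"fingers":0,"x":0,"y":0,"z":0.3,"twist":0}]' && python3 st.py
```

```text
time: 7.27
position: [0.4665, -0.1664, 0.037]
tool_rot: [0.114, 1.571, -0.112]
ft_force: [-7.9, 1.3, 5.2]
grip_width: 0.004
t 7.27 tool dock mm [-190.3   75.3] z 37.0 F dock -8.01 0.19 5.17
time: 7.77
position: [0.4752, -0.1663, 0.0369]
tool_rot: [0.117, 1.578, -0.109]
ft_force: [-12.8, 5.5, 15.4]
grip_width: 0.004
t 7.77 tool dock mm [-181.6   76.7] z 36.9 F dock -13.42 3.6 15.38
```

```bash
python3 -m creep '[{"fingers":0,"x":-0.05,"y":0,"z":-0.02,"twist":0},{"fingers":0,"x":-0.1,"y":0,"z":-0.02,"twist":0},{"fingers":0,"x":-0.1,"y":0,"z":-0.02,"twist":0}]' && python3 st.py
```

```text
time: 8.02
position: [0.4771, -0.1675, 0.0407]
tool_rot: [0.114, 1.571, -0.112]
ft_force: [-3.9, 2.4, -0.8]
grip_width: 0.006
t 8.02 tool dock mm [-179.6   75.8] z 40.7 F dock -4.25 1.83 -0.82
```

```bash
python3 -m creep '[{"fingers":0,"x":0,"y":0,"z":-0.3,"twist":0},{"fingers":0,"x":0,"y":0,"z":-0.7,"twist":0},{"fingers":0,"x":0,"y":0,"z":-1,"twist":0},{"fingers":0,"x":0.05,"y":0,"z":-1.1,"twist":0},{"fingers":0,"x":0.05,"y":-0.6,"z":-1.1,"twist":0},{"fingers":0,"x":0.05,"y":-1.3,"z":-1.1,"twist":0},{"fingers":0,"x":0.05,"y":-2.1,"z":-1.1,"twist":0},{"fingers":0,"x":0.05,"y":-2.8,"z":-1.1,"twist":0},{"fingers":0,"x":0.05,"y":-3.3,"z":-1.1,"twist":0},{"fingers":0,"x":0.05,"y":-3.5,"z":-1.1,"twist":0},{"fingers":0,"x":0.05,"y":-3.5,"z":-1.1,"twist":0}]'
cat >> st.py <<'E'
def pose(tag):
    from pm import printer
    d=look("top",tag,(240,80,480,260)); (c,s,a),q=printer(d)
    yaw=a-90 if a>45 else a
    pd=dk(np.array(c)/1000)[0]*1000; print("printer dock",pd.round(1),"size",s,"yaw rel",round(yaw+8.1,2))
    e=np.radians(yaw+8.1); X=np.array([np.cos(e),np.sin(e)]);Y=np.array([-X[1],X[0]])
    print("front ctr",(pd+75*X).round(1),"cornerL",(pd-75*X+68*Y).round(1),"cornerR",(pd-75*X-68*Y).round(1))
E
python3 -c "
from st import *
state(); pose('top5')"
```

```text
time: 8.93
position: [0.4155, -0.3032, 0.0397]
tool_rot: [0.114, 1.566, -0.117]
ft_force: [0.7, -0.3, 0.3]
grip_width: 0.008
t 8.93 tool dock mm [-221.4  -67.2] z 39.7 F dock 0.72 -0.18 0.3
printer dock [-98.8   5.3] size [166.5 149.2] yaw rel -5.28
front ctr [-24.2  -1.6] cornerL [-167.3   79.9] cornerR [-179.8  -55.5]
```

View pics/top5.png

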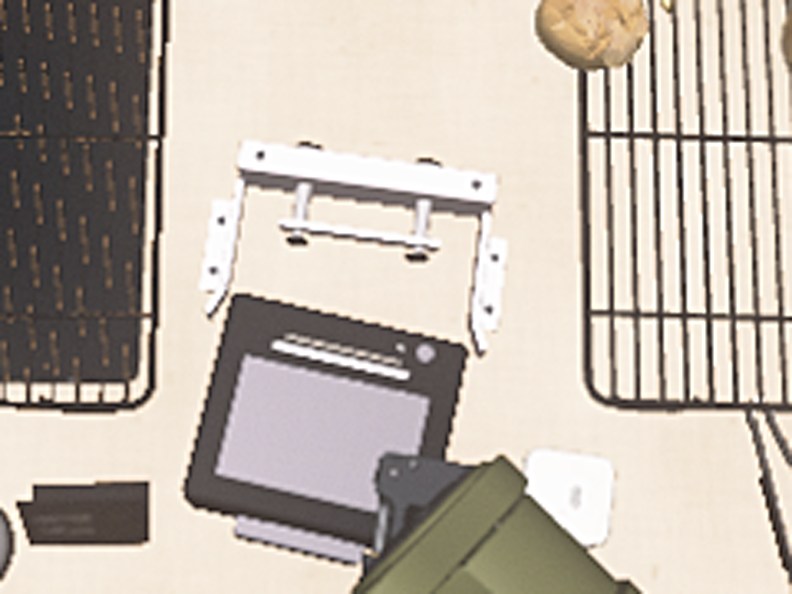

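```bash
python3 -m creep '[{"fingers":0,"x":0,"y":0.2,"z":0.15,"twist":0},{"fingers":0,"x":0,"y":0.2,"z":0.35,"twist":0},{"fingers":0,"x":0,"y":0.2,"z":0.5,"twist":0},{"fingers":0,"x":0,"y":0.2,"z":0.6,"twist":0},{"fingers":0,"x":0,"y":0.2,"z":0.65,"twist":0},{"fingers":0,"x":0,"y":0.2,"z":0.7,"twist":0},{"fingers":0,"x":-0.01,"y":0.2,"z":0.75,"twist":0},{"fingers":0,"x":-0.02,"y":0.2,"z":0.8,"twist":0},{"fingers":0,"x":-0.03,"y":0.2,"z":0.85,"twist":0},{"fingers":0,"x":-0.04,"y":0.2,"z":0.9,"twist":0},{"fingers":0,"x":-0.05,"y":0.2,"z":0.95,"twist":0},{"fingers":0,"x":-0.05,"y":0.2,"z":1,"twist":0}]' && python3 st.py
python3 -m creep '[{"fingers":0,"x":-0.01,"y":0,"z":0.05,"twist":0},{"fingers":0,"x":-0.01,"y":0,"z":0.1,"twist":0},{"fingers":0,"x":-0.02,"y":0,"z":0.15,"twist":0},{"fingers":0,"x":-0.02,"y":0,"z":0.15,"twist":0}]' && python3 st.py
```

```text
time: 9.98
position: [0.4544, -0.2989, 0.0409]
tool_rot: [0.114, 1.57, -0.114]
ft_force: [-5.6, -1.5, -0.2]
grip_width: 0.007
t 9.98 tool dock mm [-183.6  -57.6] z 40.9 F dock -5.29 -2.25 -0.23
time: 10.32
position: [0.4609, -0.2999, 0.0418]
tool_rot: [0.113, 1.57, -0.114]
ft_force: [-4.9, -1.5, -1.0]
grip_width: 0.007
t 10.32 tool dock mm [-177.   -57.6] z 41.8 F dock -4.61 -2.16 -0.95
```

```bash
python3 -m creep '[{"fingers":0,"x":0,"y":0,"z":-0.3,"twist":0},{"fingers":0,"x":0,"y":0,"z":-0.7,"twist":0},{"fingers":0,"x":0.02,"y":0,"z":-0.95,"twist":0},{"fingers":0,"x":0.02,"y":0,"z":-1,"twist":0},{"fingers":0,"x":0.03,"y":0.6,"z":-1,"twist":0},{"fingers":0,"x":0.05,"y":1.3,"z":-1,"twist":0},{"fingers":0,"x":0.05,"y":2.1,"z":-1,"twist":0},{"fingers":0,"x":0.05,"y":2.8,"z":-1,"twist":0},{"fingers":0,"x":0.05,"y":3.2,"z":-1,"twist":0},{"fingers":0,"x":0.05,"y":3.35,"z":-1,"twist":0},{"fingers":0,"x":0.05,"y":3.35,"z":-1,"twist":0}]'
python3 -c "
from st import *
state(); pose('top6')"
```

```text
time: 11.23
position: [0.443, -0.1592, 0.0406]
tool_rot: [0.111, 1.566, -0.109]
ft_force: [-0.2, 0.3, -0.1]
grip_width: 0.008
t 11.23 tool dock mm [-214.5   79.1] z 40.6 F dock -0.24 0.27 -0.05
printer dock [-89.2   7.4] size [166.6 149.2] yaw rel -1.59
front ctr [-14.3   5.3] cornerL [-162.3   77.5] cornerR [-166.1  -58.5]
```

View pics/top6.png

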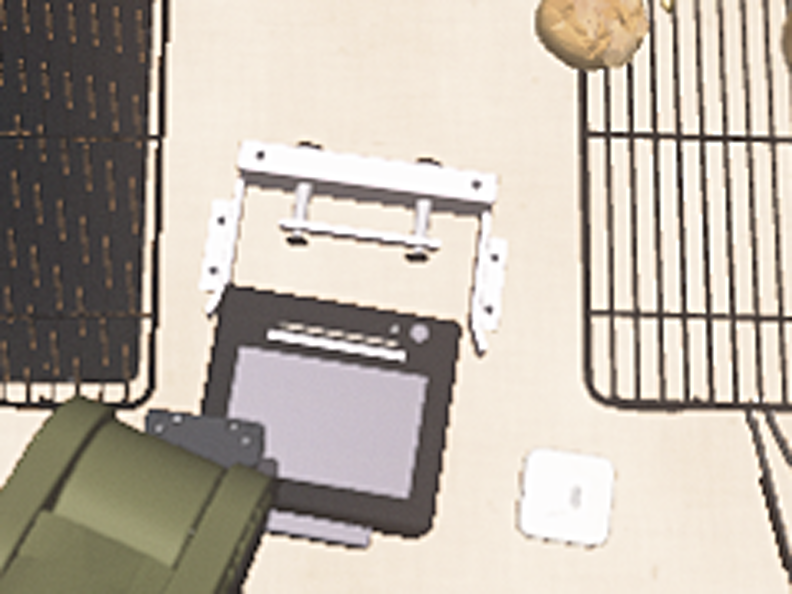

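```bash
python3 -m creep '[{"fingers":0,"x":0,"y":0,"z":0.2,"twist":0},{"fingers":0,"x":0,"y":0,"z":0.5,"twist":0},{"fingers":0,"x":0,"y":0,"z":0.7,"twist":0},{"fingers":0,"x":0,"y":0,"z":0.8,"twist":0},{"fingers":0,"x":0,"y":0,"z":0.85,"twist":0},{"fingers":0,"x":0,"y":0,"z":0.9,"twist":0},{"fingers":0,"x":-0.02,"y":0,"z":0.95,"twist":0},{"fingers":0,"x":-0.04,"y":0,"z":1,"twist":0},{"fingers":0,"x":-0.06,"y":-0.01,"z":1.05,"twist":0},{"fingers":0,"x":-0.08,"y":-0.02,"z":1.1,"twist":0},{"fingers":0,"x":-0.1,"y":-0.03,"z":1.15,"twist":0},{"fingers":0,"x":-0.11,"y":-0.04,"z":1.2,"twist":0}]' && python3 st.py
python3 -m creep '[{"fingers":0,"x":-0.01,"y":-0.01,"z":0.05,"twist":0},{"fingers":0,"x":-0.02,"y":-0.02,"z":0.1,"twist":0},{"fingers":0,"x":-0.03,"y":-0.03,"z":0.15,"twist":0},{"fingers":0,"x":-0.04,"y":-0.04,"z":0.2,"twist":0},{"fingers":0,"x":-0.05,"y":-0.04,"z":0.25,"twist":0}]' && python3 st.py
```

```text
time: 12.28
position: [0.4865, -0.1679, 0.0435]
tool_rot: [0.115, 1.573, -0.111]
ft_force: [-5.1, 3.1, -0.7]
grip_width: 0.008
t 12.28 tool dock mm [-170.2   76.6] z 43.5 F dock -5.47 2.31 -0.73
time: 12.7
position: [0.4961, -0.1708, 0.0454]
tool_rot: [0.115, 1.573, -0.111]
ft_force: [-3.7, 3.3, -1.7]
grip_width: 0.006
t 12.7 tool dock mm [-160.3   75.2] z 45.4 F dock -4.15 2.73 -1.67
```

```bash
python3 -m creep '[{"fingers":0,"x":0.01,"y":-0.01,"z":0.05,"twist":0},{"fingers":0,"x":0.01,"y":-0.01,"z":0.1,"twist":0},{"fingers":0,"x":0.01,"y":-0.01,"z":0.1,"twist":0}]' && python3 st.py
python3 -m creep '[{"fingers":0,"x":0,"y":0,"z":-0.3,"twist":0},{"fingers":0,"x":0,"y":0,"z":-0.7,"twist":0},{"fingers":0,"x":0.05,"y":0,"z":-1,"twist":0},{"fingers":0,"x":0.08,"y":0,"z":-1.1,"twist":0},{"fingers":0,"x":0.1,"y":-0.6,"z":-1.1,"twist":0},{"fingers":0,"x":0.1,"y":-1.3,"z":-1.1,"twist":0},{"fingers":0,"x":0.1,"y":-2.1,"z":-1.1,"twist":0},{"fingers":0,"x":0.1,"y":-2.8,"z":-1.1,"twist":0},{"fingers":0,"x":0.1,"y":-3.2,"z":-1.1,"twist":0},{"fingers":0,"x":0.1,"y":-3.35,"z":-1.1,"twist":0},{"fingers":0,"x":0.1,"y":-3.35,"z":-1.1,"twist":0}]'
python3 -c "
from st import *
state(); pose('top7')"
```

```text
time: 12.95
position: [0.5001, -0.1716, 0.0452]
tool_rot: [0.115, 1.574, -0.11]
ft_force: [-5.7, 3.4, 1.0]
grip_width: 0.008
t 12.95 tool dock mm [-156.3   74.9] z 45.2 F dock -6.09 2.53 0.98
time: 13.87
position: [0.4397, -0.3015, 0.0424]
tool_rot: [0.114, 1.567, -0.116]
ft_force: [0.2, 0.4, 0.0]
grip_width: 0.0
t 13.87 tool dock mm [-197.7  -62.2] z 42.4 F dock 0.12 0.43 0.03
printer dock [-77.    3.3] size [166.4 149.2] yaw rel -5.52
front ctr [-2.4 -3.9] cornerL [-145.1   78.2] cornerR [-158.2  -57.2]
```

View pics/top7.png

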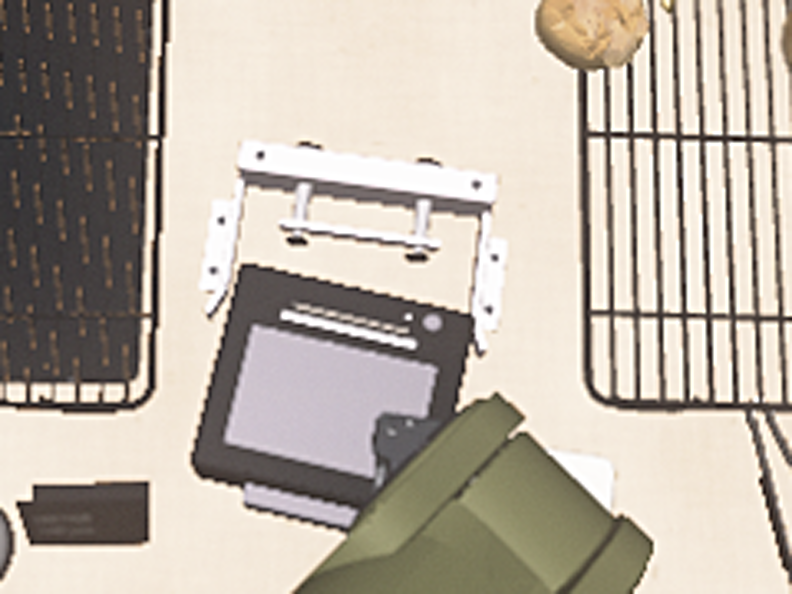

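```bash
python3 -m creep '[{"fingers":0,"x":0,"y":0.1,"z":0.15,"twist":0},{"fingers":0,"x":0,"y":0.1,"z":0.35,"twist":0},{"fingers":0,"x":0,"y":0.1,"z":0.5,"twist":0},{"fingers":0,"x":0,"y":0.1,"z":0.57,"twist":0},{"fingers":0,"x":0,"y":0.1,"z":0.62,"twist":0},{"fingers":0,"x":0,"y":0.1,"z":0.67,"twist":0},{"fingers":0,"x":-0.01,"y":0.1,"z":0.72,"twist":0},{"fingers":0,"x":-0.02,"y":0.09,"z":0.77,"twist":0},{"fingers":0,"x":-0.03,"y":0.08,"z":0.82,"twist":0},{"fingers":0,"x":-0.04,"y":0.07,"z":0.87,"twist":0},{"fingers":0,"x":-0.05,"y":0.06,"z":0.92,"twist":0}]' && python3 st.py
python3 -m creep '[{"fingers":0,"x":-0.01,"y":-0.01,"z":0.05,"twist":0},{"fingers":0,"x":-0.01,"y":-0.02,"z":0.1,"twist":0},{"fingers":0,"x":-0.02,"y":-0.03,"z":0.15,"twist":0},{"fingers":0,"x":-0.02,"y":-0.04,"z":0.2,"twist":0}]' && python3 st.py
```

```text
time: 14.83
position: [0.4752, -0.3028, 0.0436]
tool_rot: [0.114, 1.57, -0.113]
ft_force: [-4.7, 0.2, -1.4]
grip_width: 0.007
t 14.83 tool dock mm [-162.4  -58.4] z 43.6 F dock -4.69 -0.48 -1.38
time: 15.17
position: [0.484, -0.3058, 0.045]
tool_rot: [0.113, 1.568, -0.113]
ft_force: [-5.7, -1.5, -1.8]
grip_width: 0.006
t 15.17 tool dock mm [-153.2  -60.1] z 45.0 F dock -5.41 -2.3 -1.82
```

```bash
python3 -m creep '[{"fingers":0,"x":0,"y":0,"z":-0.3,"twist":0},{"fingers":0,"x":0.02,"y":0,"z":-0.7,"twist":0},{"fingers":0,"x":0.05,"y":0,"z":-1,"twist":0},{"fingers":0,"x":0.08,"y":0,"z":-1.1,"twist":0},{"fingers":0,"x":0.1,"y":0.6,"z":-1.1,"twist":0},{"fingers":0,"x":0.1,"y":1.3,"z":-1.1,"twist":0},{"fingers":0,"x":0.1,"y":2.1,"z":-1.1,"twist":0},{"fingers":0,"x":0.1,"y":2.8,"z":-1.1,"twist":0},{"fingers":0,"x":0.1,"y":3.2,"z":-1.1,"twist":0},{"fingers":0,"x":0.1,"y":3.35,"z":-1.1,"twist":0},{"fingers":0,"x":0.1,"y":3.35,"z":-1.1,"twist":0}]'
python3 -c "
from st import *
state(); pose('top8')"
```

```text
time: 16.08
position: [0.4621, -0.1645, 0.0417]
tool_rot: [0.11, 1.565, -0.109]
ft_force: [-0.4, -0.5, 0.6]
grip_width: 0.006
t 16.08 tool dock mm [-194.9   76.6] z 41.7 F dock -0.33 -0.55 0.58
printer dock [-67.1   4.2] size [166.7 149.6] yaw rel -0.9
front ctr [7.9 3. ] cornerL [-141.    73.4] cornerR [-143.1  -62.6]
```

View pics/top8.png

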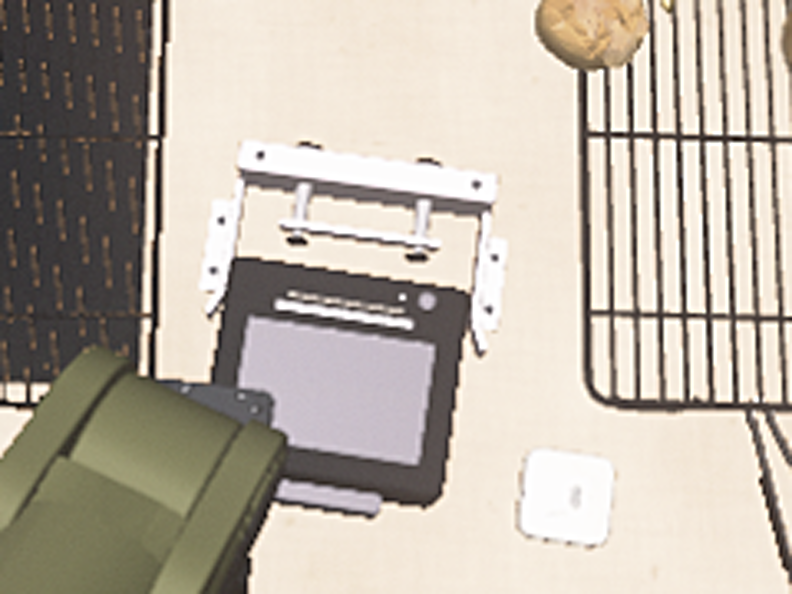

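```bash
python3 -m creep '[{"fingers":0,"x":0,"y":-0.05,"z":0.2,"twist":0},{"fingers":0,"x":0,"y":-0.05,"z":0.5,"twist":0},{"fingers":0,"x":0,"y":-0.05,"z":0.75,"twist":0},{"fingers":0,"x":0,"y":-0.05,"z":0.85,"twist":0},{"fingers":0,"x":0,"y":-0.05,"z":0.9,"twist":0},{"fingers":0,"x":-0.01,"y":-0.05,"z":0.95,"twist":0},{"fingers":0,"x":-0.02,"y":-0.05,"z":1,"twist":0},{"fingers":0,"x":-0.03,"y":-0.06,"z":1.05,"twist":0},{"fingers":0,"x":-0.05,"y":-0.07,"z":1.1,"twist":0},{"fingers":0,"x":-0.07,"y":-0.08,"z":1.15,"twist":0},{"fingers":0,"x":-0.08,"y":-0.09,"z":1.2,"twist":0}]' && python3 st.py
python3 -m creep '[{"fingers":0,"x":0,"y":-0.01,"z":0.05,"twist":0},{"fingers":0,"x":-0.01,"y":-0.02,"z":0.1,"twist":0},{"fingers":0,"x":-0.02,"y":-0.03,"z":0.15,"twist":0},{"fingers":0,"x":-0.03,"y":-0.04,"z":0.2,"twist":0}]' && python3 st.py
```

```text
time: 17.05
position: [0.5045, -0.1758, 0.0436]
tool_rot: [0.114, 1.573, -0.111]
ft_force: [-8.9, 3.8, 4.6]
grip_width: 0.007
t 17.05 tool dock mm [-151.3   71.4] z 43.6 F dock -9.3 2.47 4.63
time: 17.38
position: [0.5119, -0.1776, 0.0441]
tool_rot: [0.115, 1.574, -0.11]
ft_force: [-4.1, 3.1, -2.3]
grip_width: 0.006
t 17.38 tool dock mm [-143.7   70.7] z 44.1 F dock -4.52 2.48 -2.34
```

```bash
python3 -m creep '[{"fingers":0,"x":0,"y":0,"z":-0.3,"twist":0},{"fingers":0,"x":0.03,"y":0,"z":-0.7,"twist":0},{"fingers":0,"x":0.05,"y":0,"z":-0.95,"twist":0},{"fingers":0,"x":0.07,"y":0,"z":-1,"twist":0},{"fingers":0,"x":0.07,"y":-0.6,"z":-1,"twist":0},{"fingers":0,"x":0.07,"y":-1.3,"z":-1,"twist":0},{"fingers":0,"x":0.07,"y":-2.1,"z":-1,"twist":0},{"fingers":0,"x":0.07,"y":-2.8,"z":-1,"twist":0},{"fingers":0,"x":0.07,"y":-3.2,"z":-1,"twist":0},{"fingers":0,"x":0.07,"y":-3.35,"z":-1,"twist":0},{"fingers":0,"x":0.07,"y":-3.35,"z":-1,"twist":0}]'
python3 -c "
from st import *
state(); pose('top9')"
```

```text
time: 18.3
position: [0.4556, -0.3082, 0.0428]
tool_rot: [0.114, 1.567, -0.116]
ft_force: [0.9, -0.2, 0.0]
grip_width: 0.009
t 18.3 tool dock mm [-181.1  -66.6] z 42.8 F dock 0.92 -0.06 0.04
printer dock [-60.8   1.8] size [166.4 149.5] yaw rel -2.56
front ctr [14.2 -1.6] cornerL [-132.6   73. ] cornerR [-138.7  -62.8]
```

```bash
python3 -m creep '[{"fingers":0,"x":0,"y":0.08,"z":0.2,"twist":0},{"fingers":0,"x":0,"y":0.08,"z":0.42,"twist":0},{"fingers":0,"x":0,"y":0.08,"z":0.58,"twist":0},{"fingers":0,"x":0,"y":0.08,"z":0.65,"twist":0},{"fingers":0,"x":0,"y":0.08,"z":0.7,"twist":0},{"fingers":0,"x":0,"y":0.08,"z":0.75,"twist":0},{"fingers":0,"x":-0.01,"y":0.08,"z":0.8,"twist":0},{"fingers":0,"x":-0.02,"y":0.07,"z":0.85,"twist":0},{"fingers":0,"x":-0.03,"y":0.06,"z":0.9,"twist":0},{"fingers":0,"x":-0.04,"y":0.05,"z":0.95,"twist":0}]' && python3 st.py
python3 -m creep '[{"fingers":0,"x":-0.01,"y":-0.01,"z":0.05,"twist":0},{"fingers":0,"x":-0.01,"y":-0.02,"z":0.1,"twist":0},{"fingers":0,"x":-0.02,"y":-0.03,"z":0.15,"twist":0},{"fingers":0,"x":-0.02,"y":-0.04,"z":0.2,"twist":0}]' && python3 st.py
python3 -m creep '[{"fingers":0,"x":0,"y":0,"z":-0.3,"twist":0},{"fingers":0,"x":0.02,"y":0,"z":-0.7,"twist":0},{"fingers":0,"x":0.05,"y":0,"z":-1,"twist":0},{"fingers":0,"x":0.05,"y":0,"z":-1.1,"twist":0},{"fingers":0,"x":0.05,"y":0.6,"z":-1.1,"twist":0},{"fingers":0,"x":0.05,"y":1.3,"z":-1.1,"twist":0},{"fingers":0,"x":0.05,"y":2.1,"z":-1.1,"twist":0},{"fingers":0,"x":0.05,"y":2.8,"z":-1.1,"twist":0},{"fingers":0,"x":0.05,"y":3.2,"z":-1.1,"twist":0},{"fingers":0,"x":0.05,"y":3.35,"z":-1.1,"twist":0},{"fingers":0,"x":0.05,"y":3.35,"z":-1.1,"twist":0}]'
python3 -c "
from st import *
state(); pose('top10')"
```

```text
time: 19.18
position: [0.4918, -0.3099, 0.0434]
tool_rot: [0.114, 1.571, -0.113]
ft_force: [-4.0, -0.4, -2.5]
grip_width: 0.004
t 19.18 tool dock mm [-145.   -63.1] z 43.4 F dock -3.89 -0.97 -2.53
time: 19.52
position: [0.5009, -0.3131, 0.0449]
tool_rot: [0.113, 1.568, -0.114]
ft_force: [-4.4, -0.9, -2.5]
grip_width: 0.007
t 19.52 tool dock mm [-135.5  -65.1] z 44.9 F dock -4.22 -1.48 -2.51
time: 20.43
position: [0.4792, -0.1718, 0.0437]
tool_rot: [0.11, 1.565, -0.109]
ft_force: [-0.2, 0.1, 0.7]
grip_width: 0.002
t 20.43 tool dock mm [-176.9   71.8] z 43.7 F dock -0.16 0.05 0.7
printer dock [-51.9   2.5] size [166.5 149.6] yaw rel 1.55
front ctr [23.1  4.5] cornerL [-128.7   68.5] cornerR [-125.   -67.5]
```

View pics/top10.png

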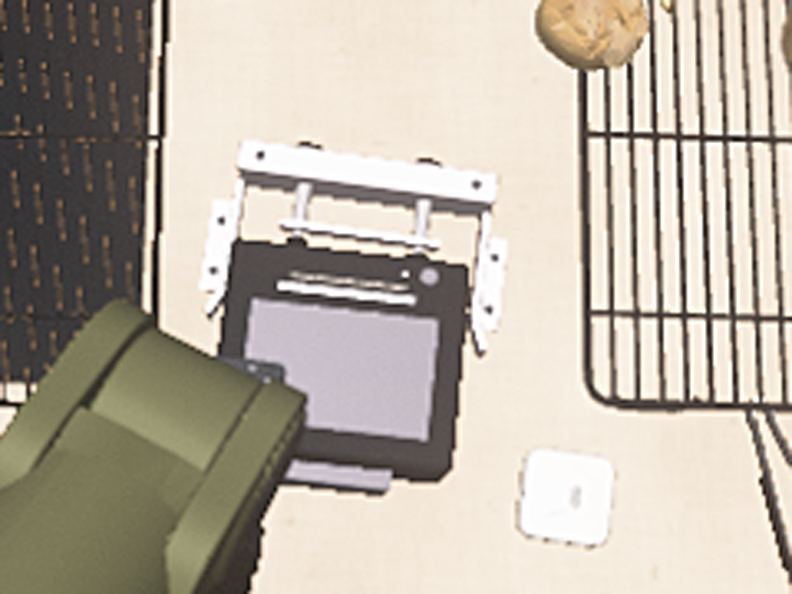

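```bash
python3 -m creep '[{"fingers":0,"x":0,"y":0,"z":0.2,"twist":0},{"fingers":0,"x":0,"y":0,"z":0.45,"twist":0},{"fingers":0,"x":0,"y":0,"z":0.65,"twist":0},{"fingers":0,"x":0,"y":0,"z":0.78,"twist":0},{"fingers":0,"x":0,"y":0,"z":0.85,"twist":0},{"fingers":0,"x":-0.01,"y":0,"z":0.9,"twist":0},{"fingers":0,"x":-0.02,"y":0,"z":0.95,"twist":0},{"fingers":0,"x":-0.04,"y":0,"z":1,"twist":0},{"fingers":0,"x":-0.06,"y":0,"z":1.05,"twist":0},{"fingers":0,"x":-0.08,"y":0,"z":1.1,"twist":0}]' && python3 st.py
python3 -m creep '[{"fingers":0,"x":0,"y":0,"z":0.04,"twist":0},{"fingers":0,"x":-0.01,"y":0,"z":0.08,"twist":0},{"fingers":0,"x":-0.02,"y":0,"z":0.12,"twist":0}]' && python3 st.py
python3 -m creep '[{"fingers":0,"x":0,"y":0,"z":0.04,"twist":0},{"fingers":0,"x":-0.01,"y":0,"z":0.08,"twist":0}]' && python3 st.py
```

```text
time: 21.32
position: [0.5183, -0.1793, 0.0453]
tool_rot: [0.114, 1.572, -0.112]
ft_force: [-4.5, 2.6, -1.6]
grip_width: 0.008
t 21.32 tool dock mm [-137.1   69.9] z 45.3 F dock -4.86 1.93 -1.64
time: 21.57
position: [0.5245, -0.1798, 0.0465]
tool_rot: [0.113, 1.57, -0.112]
ft_force: [-4.1, 2.7, -1.0]
grip_width: 0.005
t 21.57 tool dock mm [-130.9   70.2] z 46.5 F dock -4.48 2.11 -0.98
time: 21.73
position: [0.5279, -0.1804, 0.047]
tool_rot: [0.113, 1.569, -0.112]
ft_force: [-5.0, 2.6, -2.2]
grip_width: 0.007
t 21.73 tool dock mm [-127.5   70.2] z 47.0 F dock -5.28 1.9 -2.19
```

```bash
python3 -m creep '[{"fingers":0,"x":0,"y":0,"z":-0.3,"twist":0},{"fingers":0,"x":0.03,"y":0,"z":-0.7,"twist":0},{"fingers":0,"x":0.06,"y":0,"z":-0.95,"twist":0},{"fingers":0,"x":0.1,"y":0,"z":-1,"twist":0},{"fingers":0,"x":0.1,"y":-0.6,"z":-1,"twist":0},{"fingers":0,"x":0.1,"y":-1.3,"z":-1,"twist":0},{"fingers":0,"x":0.1,"y":-2.1,"z":-1,"twist":0},{"fingers":0,"x":0.1,"y":-2.8,"z":-1,"twist":0},{"fingers":0,"x":0.1,"y":-3.2,"z":-1,"twist":0},{"fingers":0,"x":0.1,"y":-3.35,"z":-1,"twist":0},{"fingers":0,"x":0.1,"y":-3.35,"z":-1,"twist":0}]'
python3 -c "
from st import *
state(); pose('top11')"
```

```text
time: 22.65
position: [0.4699, -0.3102, 0.0438]
tool_rot: [0.113, 1.566, -0.116]
ft_force: [0.1, 0.8, 0.5]
grip_width: 0.005
t 22.65 tool dock mm [-166.6  -66.5] z 43.8 F dock -0.04 0.82 0.48
printer dock [-44.5   1.1] size [166.3 149.6] yaw rel -1.51
front ctr [30.5 -0.8] cornerL [-117.7   71.1] cornerR [-121.3  -64.9]
```

View pics/top11.png

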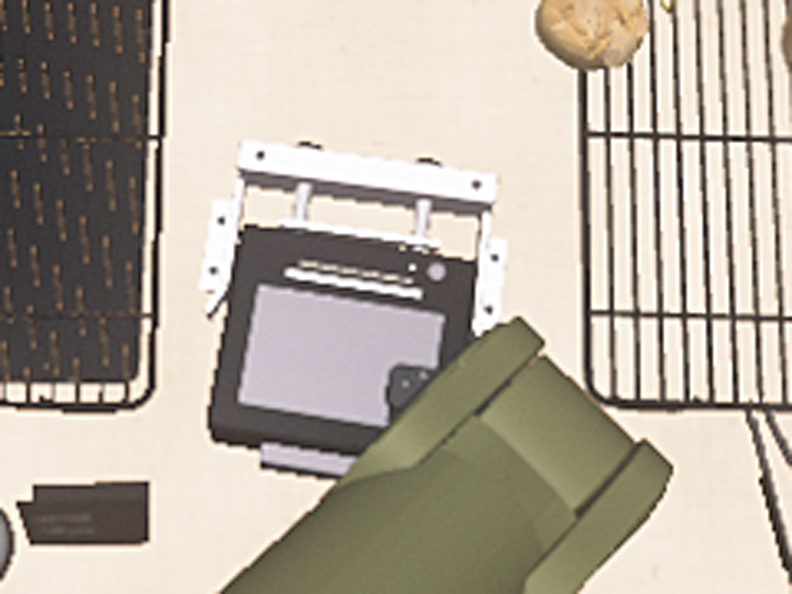

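```bash
python3 -m creep '[{"fingers":0,"x":0,"y":0,"z":0.2,"twist":0},{"fingers":0,"x":0,"y":0,"z":0.42,"twist":0},{"fingers":0,"x":0,"y":0,"z":0.62,"twist":0},{"fingers":0,"x":0,"y":0,"z":0.7,"twist":0},{"fingers":0,"x":0,"y":0,"z":0.75,"twist":0},{"fingers":0,"x":0,"y":0,"z":0.8,"twist":0},{"fingers":0,"x":-0.01,"y":0,"z":0.85,"twist":0},{"fingers":0,"x":-0.02,"y":0,"z":0.9,"twist":0},{"fingers":0,"x":-0.03,"y":0,"z":0.94,"twist":0}]' && python3 st.py
python3 -m creep '[{"fingers":0,"x":0,"y":0,"z":0.04,"twist":0},{"fingers":0,"x":-0.01,"y":0,"z":0.08,"twist":0},{"fingers":0,"x":-0.01,"y":0,"z":0.08,"twist":0}]' && python3 st.py
```

```text
time: 23.45
position: [0.5052, -0.3132, 0.0441]
tool_rot: [0.114, 1.571, -0.113]
ft_force: [-5.0, 1.6, -0.2]
grip_width: 0.008
t 23.45 tool dock mm [-131.2  -64.5] z 44.1 F dock -5.22 0.85 -0.24
time: 23.7
position: [0.5078, -0.3143, 0.0442]
tool_rot: [0.114, 1.571, -0.114]
ft_force: [-5.5, -0.6, -1.9]
grip_width: 0.001
t 23.7 tool dock mm [-128.5  -65.2] z 44.2 F dock -5.38 -1.34 -1.89
```

```bash
python3 -m creep '[{"fingers":0,"x":-0.01,"y":0,"z":0.04,"twist":0},{"fingers":0,"x":-0.01,"y":0,"z":0.08,"twist":0}]' && python3 st.py
python3 -m creep '[{"fingers":0,"x":0,"y":0,"z":0.04,"twist":0},{"fingers":0,"x":0,"y":0,"z":0.06,"twist":0}]' && python3 st.py
python3 -m creep '[{"fingers":0,"x":0,"y":0,"z":-0.3,"twist":0},{"fingers":0,"x":0.02,"y":0,"z":-0.7,"twist":0},{"fingers":0,"x":0.03,"y":0,"z":-1,"twist":0},{"fingers":0,"x":0.03,"y":0,"z":-1.05,"twist":0},{"fingers":0,"x":0.03,"y":0.6,"z":-1.05,"twist":0},{"fingers":0,"x":0.03,"y":1.3,"z":-1.05,"twist":0},{"fingers":0,"x":0.03,"y":2.1,"z":-1.05,"twist":0},{"fingers":0,"x":0.03,"y":2.8,"z":-1.05,"twist":0},{"fingers":0,"x":0.03,"y":3.2,"z":-1.05,"twist":0},{"fingers":0,"x":0.03,"y":3.35,"z":-1.05,"twist":0},{"fingers":0,"x":0.03,"y":3.35,"z":-1.05,"twist":0}]'
python3 -c "
from st import *
state(); pose('top12'); look('side','side12',(230,140,400,268))"
```

```text
time: 23.87
position: [0.5109, -0.315, 0.0447]
tool_rot: [0.114, 1.571, -0.114]
ft_force: [-4.6, 0.0, -2.5]
grip_width: 0.005
t 23.87 tool dock mm [-125.3  -65.5] z 44.7 F dock -4.6 -0.6 -2.46
time: 24.03
position: [0.5134, -0.3155, 0.0447]
tool_rot: [0.114, 1.571, -0.114]
ft_force: [-5.5, -1.8, -0.9]
grip_width: 0.005
t 24.03 tool dock mm [-122.8  -65.7] z 44.7 F dock -5.23 -2.57 -0.92
time: 24.95
position: [0.4948, -0.1742, 0.0446]
tool_rot: [0.11, 1.566, -0.109]
ft_force: [0.9, 0.4, 0.1]
grip_width: 0.005
t 24.95 tool dock mm [-161.1   71.6] z 44.6 F dock 0.81 0.55 0.15
printer dock [-38.7   2.2] size [166.4 149.7] yaw rel 0.75
front ctr [36.3  3.2] cornerL [-114.6   69.2] cornerR [-112.8  -66.8]
```

View pics/side12.png

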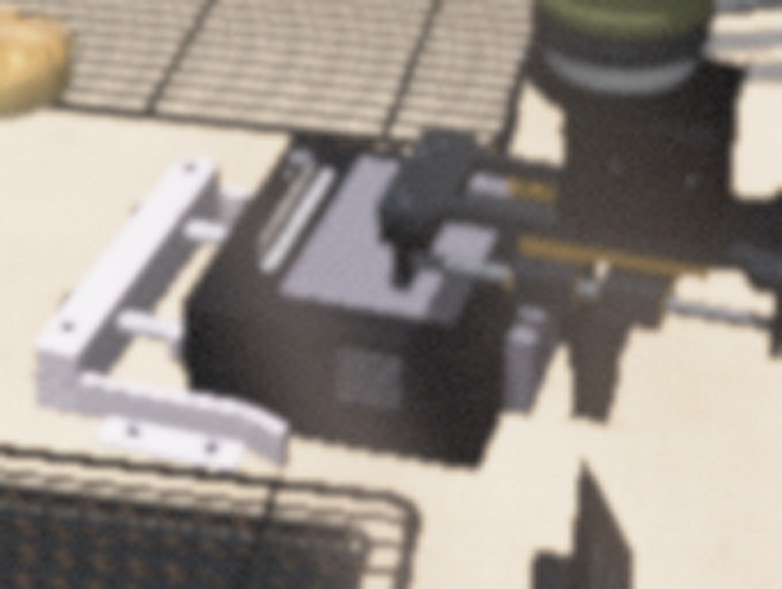

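```bash
python3 -m creep '[{"fingers":0,"x":0,"y":-0.04,"z":0.2,"twist":0},{"fingers":0,"x":0,"y":-0.04,"z":0.45,"twist":0},{"fingers":0,"x":0,"y":-0.04,"z":0.65,"twist":0},{"fingers":0,"x":0,"y":-0.04,"z":0.78,"twist":0},{"fingers":0,"x":0,"y":-0.04,"z":0.82,"twist":0},{"fingers":0,"x":-0.01,"y":-0.04,"z":0.86,"twist":0},{"fingers":0,"x":-0.02,"y":-0.04,"z":0.9,"twist":0},{"fingers":0,"x":-0.03,"y":-0.04,"z":0.94,"twist":0},{"fingers":0,"x":-0.04,"y":-0.04,"z":0.97,"twist":0}]' >/dev/null && python3 st.py
python3 -m creep '[{"fingers":0,"x":-0.01,"y":0,"z":0.03,"twist":0},{"fingers":0,"x":-0.01,"y":0,"z":0.05,"twist":0}]' >/dev/null && python3 st.py
python3 -m creep '[{"fingers":0,"x":-0.01,"y":0,"z":0.03,"twist":0},{"fingers":0,"x":-0.01,"y":0,"z":0.05,"twist":0}]' >/dev/null&& python3 st.py
```

```text
t 25.8 tool dock mm [-124.3   67.9] z 45.6 F dock -3.2 -0.18 -0.89
t 25.97 tool dock mm [-124.1   68. ] z 45.5 F dock -7.09 0.68 2.46
t 26.13 tool dock mm [-122.5   68.6] z 45.6 F dock -8.52 -0.04 1.58
```

```bash
python3 -m creep '[{"fingers":0,"x":-0.03,"y":0,"z":0,"twist":0},{"fingers":0,"x":-0.03,"y":0,"z":0.01,"twist":0}]' >/dev/null && python3 st.py
python3 -m creep '[{"fingers":0,"x":-0.01,"y":0,"z":0.02,"twist":0},{"fingers":0,"x":-0.01,"y":0,"z":0.03,"twist":0}]' >/dev/null&& python3 st.py
```

```text
t 26.3 tool dock mm [-122.    68.5] z 46.7 F dock -6.82 0.33 -0.74
t 26.47 tool dock mm [-121.5   69. ] z 46.7 F dock -7.41 1.64 -0.27
```

```bash
python3 -m creep '[{"fingers":0,"x":-0.01,"y":0,"z":0.02,"twist":0},{"fingers":0,"x":-0.01,"y":0,"z":0.03,"twist":0}]' >/dev/null&& python3 st.py
python3 -c "
from st import *
pose('top13'); look('side','side13',(230,140,400,268))"
```

```text
t 26.63 tool dock mm [-121.1   69.3] z 46.8 F dock -9.55 2.67 -0.85
printer dock [-37.   -5.5] size [150.6 150. ] yaw rel -0.32
front ctr [38.  -5.9] cornerL [-111.6   63. ] cornerR [-112.4  -73. ]
```

View pics/side13.png

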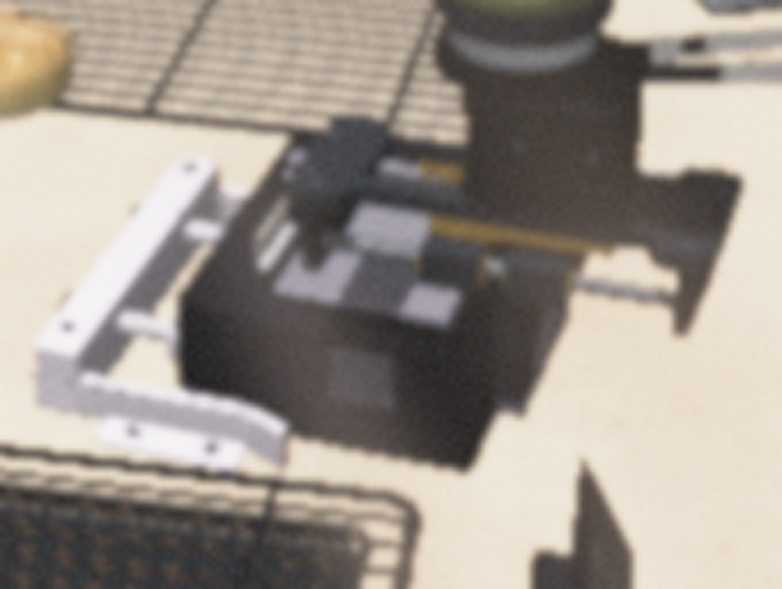

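View pics/top13.png

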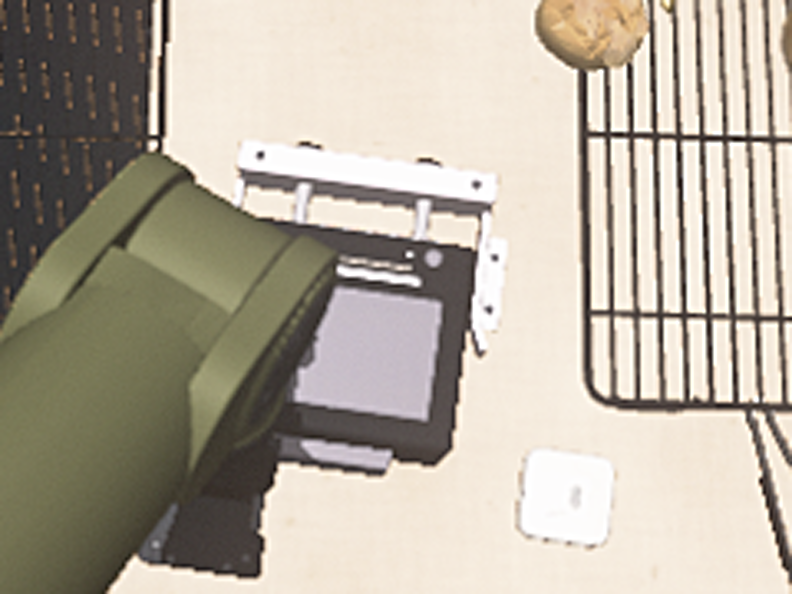

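```bash
python3 -m creep '[{"fingers":0,"x":0,"y":0,"z":-0.1,"twist":0},{"fingers":0,"x":0,"y":0,"z":-0.4,"twist":0},{"fingers":0,"x":0.03,"y":0,"z":-0.8,"twist":0},{"fingers":0,"x":0.06,"y":0,"z":-1.05,"twist":0},{"fingers":0,"x":0.1,"y":-0.1,"z":-1.1,"twist":0},{"fingers":0,"x":0.1,"y":-0.6,"z":-1.1,"twist":0},{"fingers":0,"x":0.1,"y":-1.3,"z":-1.1,"twist":0},{"fingers":0,"x":0.1,"y":-2.1,"z":-1.1,"twist":0},{"fingers":0,"x":0.1,"y":-2.8,"z":-1.1,"twist":0},{"fingers":0,"x":0.1,"y":-3.2,"z":-1.1,"twist":0},{"fingers":0,"x":0.1,"y":-3.35,"z":-1.1,"twist":0},{"fingers":0,"x":0.1,"y":-3.35,"z":-1.1,"twist":0}]' >/dev/null
python3 -c "
from st import *
state(); pose('top14'); look('side','side14',(230,140,350,230))"
```

```text
t 27.73 tool dock mm [-161.   -68.2] z 44.9 F dock 0.13 0.2 0.23
printer dock [-36.8   2.7] size [166.4 149.4] yaw rel -0.45
front ctr [38.2  2.2] cornerL [-111.2   71.3] cornerR [-112.3  -64.7]
```

View pics/side14.png

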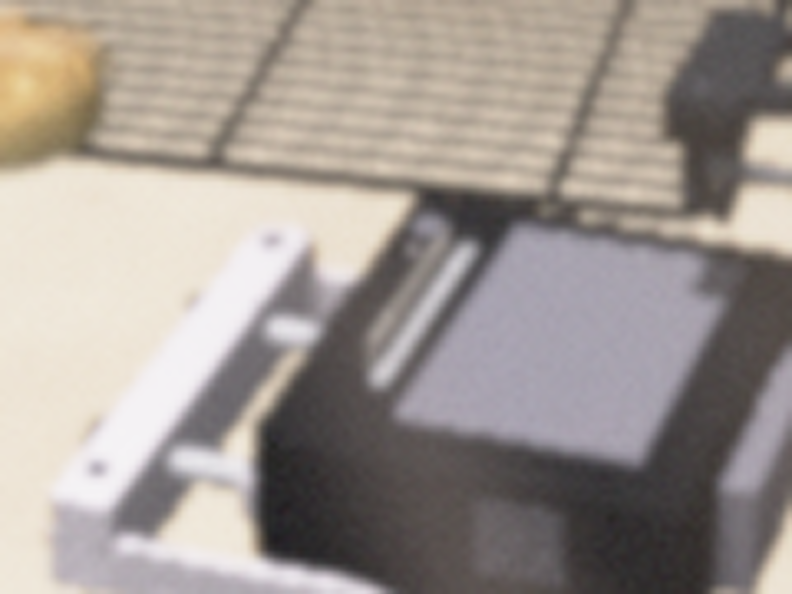

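View pics/top14.png

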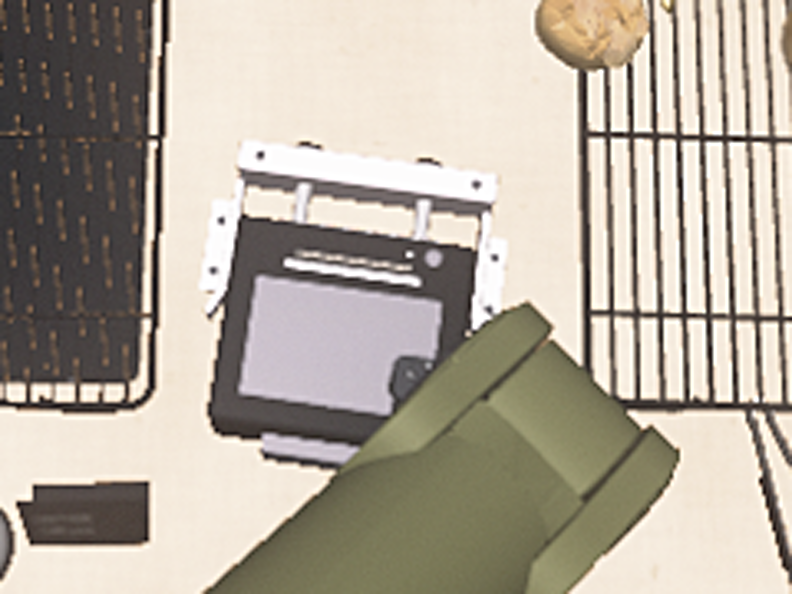

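```bash
python3 -m creep '[{"fingers":0,"x":0,"y":0.05,"z":0.2,"twist":0},{"fingers":0,"x":0,"y":0.05,"z":0.45,"twist":0},{"fingers":0,"x":0,"y":0.05,"z":0.68,"twist":0},{"fingers":0,"x":0,"y":0.05,"z":0.8,"twist":0},{"fingers":0,"x":0,"y":0.05,"z":0.85,"twist":0},{"fingers":0,"x":0,"y":0.05,"z":0.88,"twist":0},{"fingers":0,"x":0,"y":0.05,"z":0.91,"twist":0},{"fingers":0,"x":0,"y":0.05,"z":0.93,"twist":0}]' >/dev/null && python3 st.py
python3 -m creep '[{"fingers":0,"x":0,"y":0,"z":0.02,"twist":0},{"fingers":0,"x":0,"y":0,"z":0.03,"twist":0}]' >/dev/null && python3 st.py
python3 -m creep '[{"fingers":0,"x":0,"y":0,"z":0.02,"twist":0},{"fingers":0,"x":0,"y":0,"z":0.03,"twist":0}]' >/dev/null && python3 st.py
python3 -m creep '[{"fingers":0,"x":0,"y":0,"z":0.02,"twist":0},{"fingers":0,"x":-0.01,"y":0,"z":0.03,"twist":0}]' >/dev/null && python3 st.py
```

```text
t 28.5 tool dock mm [-124.2  -64.3] z 44.5 F dock 0.42 0.13 -0.25
t 28.67 tool dock mm [-122.9  -64.2] z 44.6 F dock -0.71 -0.02 -0.77
t 28.83 tool dock mm [-122.   -64.2] z 44.5 F dock -1.96 0.62 0.94
t 29.0 tool dock mm [-121.9  -64.2] z 44.6 F dock -4.1 0.49 0.95
```

```bash

python3 -m creep '[{"fingers":0,"x":0,"y":0,"z":0.02,"twist":0},{"fingers":0,"x":-0.01,"y":0,"z":0.03,"twist":0}]' >/dev/null && python3 st.py
python3 -m creep '[{"fingers":0,"x":0,"y":0,"z":0.01,"twist":0},{"fingers":0,"x":-0.01,"y":0,"z":0.03,"twist":0}]' >/dev/null && python3 st.py
python3 -m creep '[{"fingers":0,"x":0,"y":0,"z":0.01,"twist":0},{"fingers":0,"x":-0.01,"y":0,"z":0.02,"twist":0}]' >/dev/null && python3 st.py
```

```text
t 29.17 tool dock mm [-121.9  -64.2] z 44.6 F dock -6.5 0.34 0.53
t 29.33 tool dock mm [-121.7  -64.3] z 44.6 F dock -8.68 -0.22 -0.4
t 29.5 tool dock mm [-121.4  -64.6] z 44.7 F dock -7.99 -1.49 -1.45
```

```bash
python3 - <<'E'
from st import *
d=np.load("top0.npz"); g=cv2.cvtColor(d["pixels"],cv2.COLOR_RGB2GRAY)
for c,(u0,u1) in {"L":(326,334),"R":(362,371)}.items():
    print(c,list(range(u0,u1)))
    for v in range(145,162): print(v,g[v,u0:u1])
# expected projection: bottom of disc face z=15 and top z=33, for face X
Rm=R.from_rotvec(d["attitude"]).as_matrix()
def proj(p):
    c=Rm.T@(np.array(p)-d["xyz"]); c=np.array([c[0],-c[1],-c[2]])
    return cv2.projectPoints(c.reshape(1,3),np.zeros(3),np.zeros(3),d["K"],d["dist_coeffs"])[0].ravel()
c,s=np.cos(YAW),np.sin(YAW)
for X in (34,37,40,43):
    for Y in (45,-45):
        o=[]
        for z in (15,24,33):
            w=[O[0]+(c*X-s*Y)/1000,O[1]+(s*X+c*Y)/1000,z/1000]; o.append(proj(w).round(1))
        print(X,Y,*o)
E
```

```text
L [326, 327, 328, 329, 330, 331, 332, 333]
145 [235 237 218 211 238 234 172 202]
146 [247 248 240 237 249 241 196 212]
147 [255 255 255 255 255 255 251 249]
148 [194 241 248 247 248 251 254 255]
149 [ 88  81  93 148 164 122 117 176]
150 [195 191 179 231 247 194 178 131]
151 [242 228 184 158 172 190 251 233]
152 [192  27  48  57  58  51 161 242]
153 [225 117  38  44  47  42  32 187]
154 [248 226 167 176 175 173 168 220]
155 [241 243 249 250 250 251 249 243]
156 [239 238 239 241 241 241 241 238]
157 [239 238 238 239 239 238 239 237]
158 [238 237 237 238 237 238 237 237]
159 [238 236 237 238 237 236 238 238]
160 [237 237 237 237 237 237 237 238]
161 [238 237 237 238 237 237 237 237]
R [362, 363, 364, 365, 366, 367, 368, 369, 370]
145 [238 238 242 207 192 242 240 201 227]
146 [238 237 239 216 208 240 237 189 216]
147 [237 237 238 219 215 239 236 169 200]
148 [237 239 240 221 220 240 232 162 199]
149 [236 239 230 212 227 241 225 191 220]
150 [233 235 200 173 230 239 217 224 240]
151 [247 246 238 232 247 242 220 215 230]
152 [255 255 255 255 255 255 252 240 238]
153 [137 222 251 252 250 251 254 255 255]
154 [133  85  71 106 164 160 124 139 222]
155 [228 188 185 205 249 236 185 132  82]
156 [237 225 237 202 170 159 196 205 182]
157 [182  41  50  56  61  58  55 166 242]
158 [214 118  44  51  50  48  38 119 220]
159 [245 220 168 174 170 173 163 224 245]
160 [237 243 247 248 248 249 248 242 237]
161 [235 235 235 236 236 236 236 236 235]
34 45 [328.9 156.6] [329.  155.5] [329.  154.4]
34 -45 [365.2 161.7] [365.6 160.6] [366.  159.5]
37 45 [329.1 155.5] [329.1 154.3] [329.2 153.2]
37 -45 [365.3 160.5] [365.7 159.4] [366.2 158.3]
40 45 [329.3 154.3] [329.3 153.2] [329.4 152. ]
40 -45 [365.5 159.3] [365.9 158.2] [366.3 157.1]
43 45 [329.4 153.2] [329.5 152. ] [329.5 150.8]
43 -45 [365.6 158.2] [366.  157.1] [366.5 155.9]
```

```bash

python3 -m creep '[{"fingers":0,"x":0,"y":0,"z":0.01,"twist":0},{"fingers":0,"x":0,"y":0,"z":0.02,"twist":0}]' >/dev/null && python3 st.py
python3 -m creep '[{"fingers":0,"x":0,"y":0,"z":0.01,"twist":0},{"fingers":0,"x":0,"y":0,"z":0.02,"twist":0}]' >/dev/null && python3 st.py
```

```text
t 29.67 tool dock mm [-121.3  -64.8] z 44.6 F dock -12.02 -0.51 2.1
t 29.83 tool dock mm [-121.1  -65. ] z 44.6 F dock -12.25 -0.24 2.54
```

```bash

python3 -m creep '[{"fingers":0,"x":-0.02,"y":0,"z":0,"twist":0},{"fingers":0,"x":-0.03,"y":0,"z":0,"twist":0}]' >/dev/null && python3 st.py
python3 - <<'E'
from st import *
pose('top15')
d=np.load("top0.npz"); g=cv2.cvtColor(d["pixels"],cv2.COLOR_RGB2GRAY)
from pm import cloud
P=cloud(d); 
f=lambda a:[(x/3.6+285-.36,y/3.6+105-.36) for x,y in a]
pts=dict(Ltop=(101,108),Lbend=(91,212),Ltip=(66,247),Rtop=(362,145),Rbend=(354,258),Rtip=(361,296))
for k,v in pts.items(): print(k,(dk(plane(d,f([v]),.024))*1000).round(1))
for v in (140,145,150,155,160,165,170): print(v,"L",g[v,306:318],"R",g[v,380:392])
E
```

```text
t 30.0 tool dock mm [-120.3  -65.5] z 45.5 F dock -8.27 -2.88 -4.36
printer dock [-35.9  11. ] size [148.4 149.5] yaw rel 0.36
front ctr [39.1 11.4] cornerL [-111.3   78.5] cornerR [-110.5  -57.5]
Ltop [[81.4 92.3]]
Lbend [[ 7.3 88. ]]
Ltip [[-19.2 101. ]]
Rtop [[ 80.6 -87.8]]
Rbend [[  0.8 -91.4]]
Rtip [[-24.5 -99. ]]
140 L [245 245 243 238 238 251 243 217 239 238 237 235] R [170 193 210 225 234 240 250 255 255 235 228 234]
145 L [239 200 242 247 243 255 199 175 242 238 236 236] R [166 167 168 167 130  77 250 255 238 217 234 234]
150 L [252 253 250 250 255 225 173 242 238 236 236 237] R [234 234 235 241 194 108 247 254 238 233 233 234]
155 L [252 250 250 255 226 174 242 237 236 237 237 237] R [235 233 234 241 171 237 255 235 244 255 255 254]
160 L [255 254 255 234 197 242 238 236 236 235 235 234] R [237 236 241 182 166 253 245 246 255 255 255 255]
165 L [249 243 232 170 211 238 235 235 236 235 235 234] R [235 237 244 173 234 255 245 248 252 252 252 254]
170 L [210  59 190 247 237 233 233 231 232 234 234 236] R [237 242 178 227 255 230 238 255 254 253 254 247]
```

View pics/top15.png

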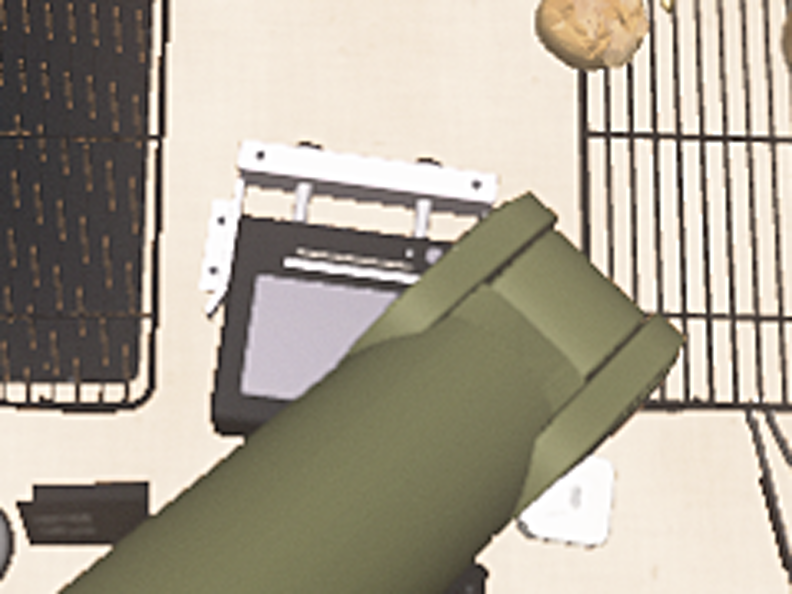

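```bash
python3 -m creep '[{"fingers":0,"x":0,"y":0,"z":-0.1,"twist":0},{"fingers":0,"x":0,"y":0,"z":-0.3,"twist":0},{"fingers":0,"x":0.02,"y":0,"z":-0.7,"twist":0},{"fingers":0,"x":0.03,"y":0,"z":-1,"twist":0},{"fingers":0,"x":0.05,"y":0,"z":-1.1,"twist":0},{"fingers":0,"x":0.05,"y":0.6,"z":-1.1,"twist":0},{"fingers":0,"x":0.05,"y":1.3,"z":-1.1,"twist":0},{"fingers":0,"x":0.05,"y":2.1,"z":-1.1,"twist":0},{"fingers":0,"x":0.05,"y":2.8,"z":-1.1,"twist":0},{"fingers":0,"x":0.05,"y":3.2,"z":-1.1,"twist":0},{"fingers":0,"x":0.05,"y":3.35,"z":-1.1,"twist":0},{"fingers":0,"x":0.05,"y":3.35,"z":-1.1,"twist":0}]' >/dev/null
cat >> st.py <<'E'
def front(d):
    g=cv2.cvtColor(d["pixels"],cv2.COLOR_RGB2GRAY).astype(float)
    out=[]
    for u in range(318,380):
        col=g[:,u]; 
        # from inside printer band go up until brightness crosses 140
        v0=int(round(148+(u-318)*.145))+3
        v=v0
        while v>130 and col[v]<140: v-=1
        if v==v0 or v<=130: continue
        fr=v+(col[v]-140)/(col[v]-col[v+1]); out.append((u,fr))
    w=dk(plane(d,out,.075))*1000
    return w
E
python3 - <<'E'
from st import *
state(); pose('top16'); from bench import viewer
d=viewer.get_image("top"); np.savez("top16.npz",**{k:np.array(v) for k,v in d.items()})
g=cv2.cvtColor(d["pixels"],cv2.COLOR_RGB2GRAY)
for v in range(138,160): print(v,g[v,312:384:4])
E
```

```text
t 31.05 tool dock mm [-158.2   72.1] z 45.7 F dock -0.7 0.32 -0.39
printer dock [-36.2   1.8] size [166.6 149.6] yaw rel 0.26
front ctr [38.8  2.2] cornerL [-111.5   69.5] cornerR [-110.9  -66.5]
138 [255 242 251 252 175 240  95 101 108 107 108 106  93 125 218 255 255 255]
139 [255 238 240 242 250 236 177 141  96 104 107 107 108 104  85 154 232 255]
140 [244 238 238 238 244 231 251 228 177  90  94 104 109 108 180 101  90 173]
141 [234 239 238 236 233 216 240 243 249 174 177  89  95 106 255 108 108 100]
142 [228 237 238 237 208 208 238 239 239 249 250 172 178  92 246 105 108 108]
143 [228 239 239 237 210 199 237 239 238 241 240 249 251 174 243  91  98 108]
144 [231 249 246 238 221 188 239 239 238 238 239 241 241 252 241 172 174  96]
145 [208 230 230 240 230 179 239 239 238 238 238 239 239 242 241 248 251 168]
146 [121  53  65 188 206 178 246 242 237 237 238 239 238 241 239 238 237 248]
147 [ 51  77  72  56  92 157 234 233 244 241 240 239 238 239 236 236 234 236]
148 [ 47  81  81  78  73  61  87 138 229 242 245 240 240 241 232 236 234 234]
149 [ 41  80  78  82  82  80  75  62  88 192 232 248 244 235 227 236 234 235]
150 [ 50  81  78  81  80  81  80  81  73  58 104 232 232 215 226 239 236 236]
151 [ 58  79  79  80  81  81  82  84  80  81  69  58 101 193 199 247 241 236]
152 [ 58  78  80  82  80  81  82  81  82  83  78  78  69  59 109 228 242 245]
153 [ 63  76  80  79  80  81  82  82  82  81  82  81  77  79  69  53 180 226]
154 [69 81 79 77 78 75 76 81 81 78 82 81 82 75 79 73 62 65]
155 [ 67  78  79  78  78  95  66  78  83  83  81  81  82 117  76 130  78  75]
156 [ 70  81  79  80  71 152 177  82  71  78  80  83  81 222  76 192  81  81]
157 [ 72  80  79  80  56 158 226 158 156  83  70  80  82 233  80 200  82  83]
158 [ 74  77  79  75 201  79  67 177 196 176 154  68  74  59  85 200  80  81]
159 [ 76  80  79  76 255 199 191  85  71 204 202 164 132  69  71 185  80  84]
```

```bash
python3 - <<'E'
from st import *
d=np.load("top16.npz"); g=cv2.cvtColor(d["pixels"],cv2.COLOR_RGB2GRAY).astype(float)
out=[]
for u in range(316,384):
    v=int(round(146.5+(u-316)*.115))+4
    while g[v,u]<160 : v-=1
    out.append((u,v+(g[v,u]-160)/(g[v,u]-g[v+1,u])))
out=np.array(out); w=dk(plane(d,out,.075))*1000
vx,vy,x,y=cv2.fitLine(w.astype(np.float32),cv2.DIST_HUBER,0,.01,.01).ravel()
if vy<0: vx,vy=-vx,-vy
print("front X at Y=0:",x-y*vx/vy,"yaw",np.degrees(np.arctan2(-vx,vy)), "at +-45",x+(45-y)*vx/vy,x+(-45-y)*vx/vy)
print(w[::8].round(1))
E
```

```text
front X at Y=0: nan yaw -0.0 at +-45 nan nan
[[ 37.5  76.5]
 [ 38.2  57.9]
 [ 39.2  39.4]
 [ 39.7  20.9]
 [ 38.8   2.2]
 [ 38.6 -16.4]
 [ 41.4 -34.6]
 [  nan   nan]
 [ 39.4 -71.9]]<stdin>:7: RuntimeWarning: divide by zero encountered in scalar divide
<stdin>:11: RuntimeWarning: invalid value encountered in scalar divide
```

```bash
python3 -m creep '[{"fingers":0,"x":0,"y":-0.04,"z":0.2,"twist":0},{"fingers":0,"x":0,"y":-0.04,"z":0.45,"twist":0},{"fingers":0,"x":0,"y":-0.04,"z":0.65,"twist":0},{"fingers":0,"x":0,"y":-0.04,"z":0.78,"twist":0},{"fingers":0,"x":0,"y":-0.04,"z":0.84,"twist":0},{"fingers":0,"x":0,"y":-0.04,"z":0.87,"twist":0},{"fingers":0,"x":0,"y":-0.04,"z":0.9,"twist":0},{"fingers":0,"x":-0.01,"y":-0.04,"z":0.93,"twist":0}]' >/dev/null && python3 st.py
python3 -m creep '[{"fingers":0,"x":-0.01,"y":0,"z":0.02,"twist":0},{"fingers":0,"x":-0.01,"y":0,"z":0.04,"twist":0}]' >/dev/null && python3 st.py
python3 -m creep '[{"fingers":0,"x":-0.01,"y":0,"z":0.02,"twist":0},{"fingers":0,"x":-0.02,"y":0,"z":0.04,"twist":0}]' >/dev/null&& python3 st.py
python3 -m creep '[{"fingers":0,"x":-0.01,"y":0,"z":0.02,"twist":0},{"fingers":0,"x":-0.02,"y":0,"z":0.04,"twist":0}]' >/dev/null&& python3 st.py
```

```text
t 31.82 tool dock mm [-122.4   68.2] z 45.6 F dock -0.05 -0.54 -0.11
t 31.98 tool dock mm [-121.2   68.4] z 46.1 F dock -2.91 0.4 1.3
t 32.15 tool dock mm [-121.2   68.4] z 46.2 F dock -6.99 -0.38 -0.09
t 32.32 tool dock mm [-121.1   68.7] z 46.3 F dock -7.35 1.16 -1.21
```

```bash
python3 -m creep '[{"fingers":0,"x":0,"y":0,"z":0.02,"twist":0},{"fingers":0,"x":-0.01,"y":0,"z":0.03,"twist":0}]' >/dev/null && python3 st.py
python3 -m creep '[{"fingers":0,"x":0,"y":0,"z":0.02,"twist":0},{"fingers":0,"x":-0.01,"y":0,"z":0.03,"twist":0}]' >/dev/null&& python3 st.py
python3 -m creep '[{"fingers":0,"x":0,"y":0,"z":0,"twist":0},{"fingers":0,"x":0,"y":0,"z":0,"twist":0}]' >/dev/null&& python3 st.py
```

```text
t 32.48 tool dock mm [-120.9   69. ] z 46.3 F dock -9.25 1.76 -0.87
t 32.65 tool dock mm [-120.6   69.4] z 46.4 F dock -10.66 3.19 -1.38
t 32.82 tool dock mm [-120.4   69.7] z 46.3 F dock -10.68 1.77 -0.63
```

```bash
python3 -m creep '[{"fingers":0,"x":0,"y":0,"z":-0.1,"twist":0},{"fingers":0,"x":0,"y":0,"z":-0.4,"twist":0},{"fingers":0,"x":0.03,"y":0,"z":-0.8,"twist":0},{"fingers":0,"x":0.06,"y":0,"z":-1.05,"twist":0},{"fingers":0,"x":0.1,"y":-0.1,"z":-1.1,"twist":0},{"fingers":0,"x":0.1,"y":-0.6,"z":-1.1,"twist":0},{"fingers":0,"x":0.1,"y":-1.3,"z":-1.1,"twist":0},{"fingers":0,"x":0.1,"y":-2.1,"z":-1.1,"twist":0},{"fingers":0,"x":0.1,"y":-2.8,"z":-1.1,"twist":0},{"fingers":0,"x":0.1,"y":-3.2,"z":-1.1,"twist":0},{"fingers":0,"x":0.1,"y":-3.35,"z":-1.1,"twist":0},{"fingers":0,"x":0.1,"y":-3.35,"z":-1.1,"twist":0}]' >/dev/null
python3 - <<'E'
from st import *
state(); pose('top17')
from bench import viewer
for n in("top","side"):
    d=viewer.get_image(n); np.savez(n+"17.npz",**{k:np.array(v) for k,v in d.items()})
d=np.load("top17.npz")
def front(d):
    g=cv2.cvtColor(d["pixels"],cv2.COLOR_RGB2GRAY).astype(float); out=[]
    for u in range(320,372):
        v=int(round(146.5+(u-316)*.115))+4
        if g[v,u]>130: continue
        while g[v,u]<160 : v-=1
        out.append((u,v+(g[v,u]-160)/(g[v,u]-g[v+1,u])))
    w=dk(plane(d,np.array(out),.075))*1000
    w=w[np.abs(w[:,0]-np.median(w[:,0]))<1.5]
    p=np.polyfit(w[:,1],w[:,0],1); return "front X0 %.2f yaw %.2f n %d rms %.2f"%(p[1],-np.degrees(np.arctan(p[0])),len(w),np.std(w[:,0]-np.polyval(p,w[:,1])))
print("16",front(np.load("top16.npz"))); print("17",front(d))
E
```

```text
t 33.82 tool dock mm [-159.   -67.8] z 44.8 F dock -0.05 0.3 -0.23
printer dock [-36.1   2.4] size [166.6 149.4] yaw rel -0.13
front ctr [38.9  2.3] cornerL [-110.9   70.6] cornerR [-111.3  -65.4]
16 front X0 39.10 yaw 0.51 n 46 rms 0.34
17 front X0 39.05 yaw -0.22 n 46 rms 0.36
```

```bash
python3 - <<'E'
from st import *
d=np.load("top0.npz"); g=cv2.cvtColor(d["pixels"],cv2.COLOR_RGB2GRAY).astype(float)
print("rail L inner (shaded pixel) / R", [ (v,(dk(plane(d,[(u,v)],.024))*1000).round(1)[0].tolist()) for v,u in ((145,312.5),(150,311.5),(155,310.5),(160,309.5),(145,385),(150,384.7),(155,384),(160,383.3),(165,382.8))])
d=np.load("top17.npz"); g=cv2.cvtColor(d["pixels"],cv2.COLOR_RGB2GRAY).astype(float)
for v in (148,152,156,160,165,170,175,180): print(v,g[v,300:318].astype(int),"R",g[v,374:390].astype(int))
E
python3 - <<'E'
import numpy as np,cv2
d=np.load("top17.npz"); im=d["pixels"][135:195,295:395,::-1]
cv2.imwrite("pics/z17.png",cv2.resize(im,None,fx=8,fy=8,interpolation=cv2.INTER_NEAREST))
E
```

```text
rail L inner (shaded pixel) / R [(145, [54.9, 88.8]), (150, [41.8, 89.3]), (155, [28.9, 89.8]), (160, [16.0, 90.3]), (145, [80.3, -87.4]), (150, [67.4, -88.1]), (155, [54.5, -87.8]), (160, [41.6, -87.6]), (165, [28.9, -87.8])]
148 [238 238 236 249 255 255 241 222 252 255 255 248  37  71  82  81  84  82] R [235 235 234 234 235 234 233 233 234 237 244 166 241 255 244 232]
152 [236 235 239 251 253 252 252 252 250 254 251  94  62  80  80  80  82  81] R [241 249 246 245 245 245 243 240 240 245 185 175 254 241 242 252]
156 [236 227 246 254 252 252 253 247 249 255 183  50  74  81  81  82  82  83] R [ 80  75  77  77  78  78  76  74  68  55  64 251 255 250 250 254]
160 [231 250 255 254 235 237 255 255 255 249  48  69  78  81  79  82  79  79] R [ 71  77  79  76  77  77  77  76  68  52 172 255 246 248 255 255]
165 [244 253 253 253 254 254 250 251 227  62  65  79  83  82  80  76  64 158] R [ 79  77  75  76  79  76  75  71  58  63 254 255 246 249 253 252]
170 [234 234 234 242 255 255 221  68  63  70  76  82  82  81  78  72 127 187] R [ 71  74  73  77  75  76  73  64  47 251 255 232 240 255 254 254]
175 [234 240 188  51 126 227 254 207  50  74  82  83  80  81  74  90 172 209] R [ 63  71  76  76  76  72  69  57 108 255 255 213 112  95 113 116]
180 [234 235 232 235 238 248 202  44  73  83  80  81  81  76  72 164 212 200] R [ 69  71  75  75  69  67  87 113 123 118 120 125 127 125 126 126]
```

View pics/z17.png

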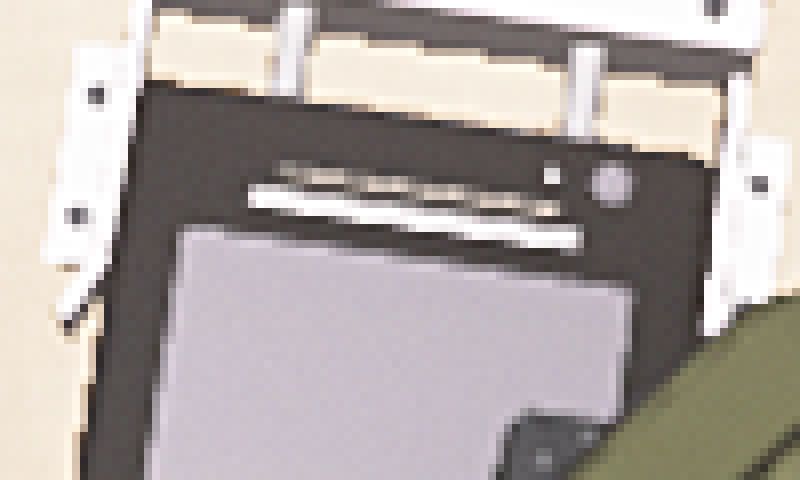

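```bash
python3 -m creep '[{"fingers":0,"x":0,"y":0.05,"z":0.2,"twist":0},{"fingers":0,"x":0,"y":0.05,"z":0.45,"twist":0},{"fingers":0,"x":0,"y":0.05,"z":0.68,"twist":0},{"fingers":0,"x":0,"y":0.05,"z":0.8,"twist":0},{"fingers":0,"x":0,"y":0.05,"z":0.85,"twist":0},{"fingers":0,"x":0,"y":0.05,"z":0.88,"twist":0},{"fingers":0,"x":0,"y":0.05,"z":0.9,"twist":0},{"fingers":0,"x":0,"y":0.05,"z":0.92,"twist":0}]' >/dev/null && python3 st.py
python3 -m creep '[{"fingers":0,"x":0,"y":0,"z":0.01,"twist":0},{"fingers":0,"x":0,"y":0,"z":0.03,"twist":0}]' >/dev/null && python3 st.py
python3 -m creep '[{"fingers":0,"x":0,"y":0,"z":0.02,"twist":0},{"fingers":0,"x":0,"y":0,"z":0.03,"twist":0}]' >/dev/null && python3 st.py
python3 -m creep '[{"fingers":0,"x":-0.01,"y":0,"z":0.02,"twist":0},{"fingers":0,"x":-0.01,"y":0,"z":0.03,"twist":0}]' >/dev/null && python3 st.py
python3 -m creep '[{"fingers":0,"x":-0.01,"y":0,"z":0.01,"twist":0},{"fingers":0,"x":-0.01,"y":0,"z":0.02,"twist":0}]' >/dev/null && python3 st.py
```

```text
t 34.63 tool dock mm [-122.7  -63.9] z 44.5 F dock 0.25 0.51 0.95
t 34.8 tool dock mm [-121.5  -63.8] z 44.6 F dock 0.71 0.89 -0.64
t 34.97 tool dock mm [-121.2  -63.8] z 44.4 F dock -5.42 -0.31 2.51
t 35.13 tool dock mm [-121.2  -63.8] z 44.5 F dock -7.65 0.53 3.73
t 35.3 tool dock mm [-121.2  -63.8] z 44.5 F dock -8.35 0.8 2.72
```

```bash
python3 -m creep '[{"fingers":0,"x":-0.02,"y":0,"z":0,"twist":0},{"fingers":0,"x":-0.04,"y":0,"z":0,"twist":0}]' >/dev/null && python3 st.py
python3 -m creep '[{"fingers":0,"x":0,"y":0,"z":0,"twist":0},{"fingers":0,"x":0,"y":0,"z":0.01,"twist":0}]' >/dev/null && python3 st.py
```

```text
t 35.47 tool dock mm [-121.1  -63.7] z 45.5 F dock -4.39 -0.65 -2.47
t 35.63 tool dock mm [-121.   -63.7] z 45.5 F dock -8.28 0.49 -0.2
```

```bash
python3 -m creep '[{"fingers":0,"x":0,"y":0,"z":0.01,"twist":0},{"fingers":0,"x":-0.01,"y":0,"z":0.02,"twist":0}]' >/dev/null && python3 st.py
python3 -m creep '[{"fingers":0,"x":0,"y":0,"z":0,"twist":0}]' >/dev/null && python3 st.py
```

```text
t 35.8 tool dock mm [-120.9  -63.9] z 45.7 F dock -7.01 -0.34 -2.27
t 35.88 tool dock mm [-120.9  -64.1] z 45.6 F dock -7.67 -0.79 -2.11
```

```bash
python3 -m creep '[{"fingers":0,"x":0,"y":0,"z":-0.1,"twist":0},{"fingers":0,"x":0,"y":0,"z":-0.4,"twist":0},{"fingers":0,"x":0,"y":0,"z":-0.9,"twist":0},{"fingers":0,"x":-0.3,"y":0,"z":-1.4,"twist":0},{"fingers":0,"x":-1,"y":0,"z":-1.6,"twist":0},{"fingers":0,"x":-1.8,"y":0,"z":-1.7,"twist":0},{"fingers":0,"x":-2.6,"y":-0.5,"z":-1.7,"twist":0},{"fingers":0,"x":-3.2,"y":-1.2,"z":-1.7,"twist":0},{"fingers":0,"x":-3.5,"y":-2,"z":-1.7,"twist":0},{"fingers":0,"x":-3.5,"y":-2.6,"z":-1.7,"twist":0},{"fingers":0,"x":-3.5,"y":-3,"z":-1.7,"twist":0},{"fingers":0,"x":-3.5,"y":-3,"z":-1.7,"twist":0},{"fingers":0,"x":-3.5,"y":-3,"z":-1.7,"twist":0}]'
python3 - <<'E'
from st import *
from pm import cloud
state(); pose('top18')
from bench import viewer
d=viewer.get_image("top"); np.savez("top18.npz",**{k:np.array(v) for k,v in d.items()})
look("side","side18",None); look("top","top18w",(200,80,480,290))
P=cloud(d);P0=cloud(np.load("top0.npz"))
for h,x0,x1,y0,y1 in [(.01,.4,.56,-.13,.1),(.006,.44,.56,-.48,-.38)]:
  for Q in(P0,P):
    m=(Q[...,2]>h)&(Q[...,0]>x0)&(Q[...,0]<x1)&(Q[...,1]>y0)&(Q[...,1]<y1)
    for c in cv2.findContours(m.astype(np.uint8),0,1)[0]:
        if len(c)>12: w=Q[c[:,0,1],c[:,0,0]]; print(w[:,:2].min(0).round(3),w[:,:2].max(0).round(3))
E
```

```text
time: 36.97
position: [0.4351, -0.4242, 0.1875]
tool_rot: [0.114, 1.567, -0.115]
ft_force: [0.6, 1.5, -0.2]
grip_width: 0.004
t 36.97 tool dock mm [-185.  -184.3] z 187.5 F dock 0.36 1.61 -0.18
printer dock [-36.3   2.3] size [166.6 149.5] yaw rel -0.06
front ctr [38.7  2.2] cornerL [-111.2   70.4] cornerR [-111.4  -65.6]
[ 0.467 -0.125] [ 0.496 -0.036]
[ 0.432 -0.023] [0.505 0.053]
[ 0.469 -0.125] [ 0.496 -0.037]
[ 0.431 -0.023] [0.505 0.052]
[ 0.466 -0.462] [ 0.537 -0.387]
[ 0.44  -0.471] [ 0.538 -0.38 ]
```

View pics/top18w.png

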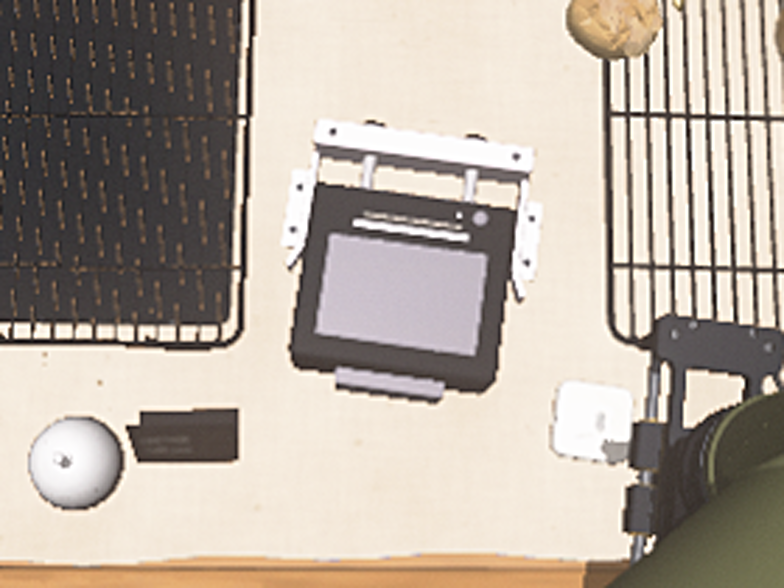

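View pics/side18.png

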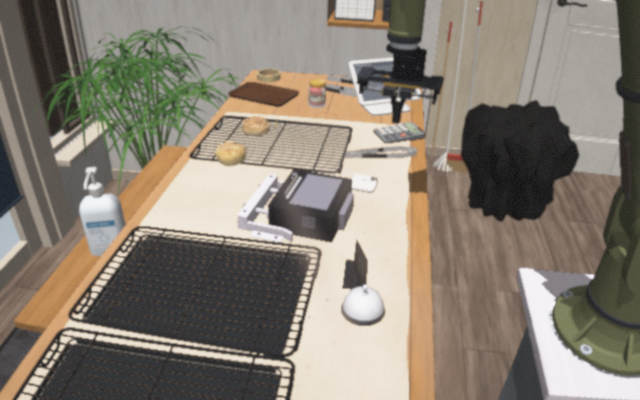

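```bash
python3 -c "
from bench import workorder; print(workorder.close_job())
from st import *; state()"
```

```text
the job is handed in; nothing more can be done
None
the job is handed in; nothing more can be done
```

The printer is in its dock and the job is handed in, at about 37 s of the 72 s. I pushed the rear corners in turn, right then left, with a closed fingertip on the flat parts, and kept clear of the socket panel.

**Last checks that agreed**
- **Square:** yaw to the dock is about -0.1°, with 2–3 mm of rail play showing on each side, and the printer sits about 2 mm left of centre.
- **Buffers by feel:** near the end a corner took 7–10.7 N to move, against about 5 N when sliding free, at both corners. From the last pushes I estimate each buffer is pressed in about 0.8–1.5 mm. This is a rough model, not a measurement.
- **Surroundings:** the bell and price card are where they started to within 2 mm. The reader looks unmoved in the picture. Its final outline measurement was merged with the gripper, so I can't confirm it in numbers.
- **Robot:** it was clear of everything at the end, with the tool 187 mm up.

**What disagreed or went less well**
- **Picture against feel:** the top camera put the front face at about 39–40 mm and the buffer discs at about 41 ± 1 mm, which would mean they barely touch. I went with the force evidence.
- **Peak forces:** the tool reached 12–13 N forward, and 15 N vertically at one moment in the second push, while the fingertip was sticking on the printer's back. I eased it by raising the tool slightly. The 13 N and 15 N peaks came well before the buffers. The 12 N one came at the buffers during a right-corner push; most of that should have gone into friction, but I can't rule out a brief push close to the 12 N ramming limit.

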